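# Load a reader cartridge from the flap dispenser

### The job

Lift the dispenser's spring-loaded flap, hold it open with the hand and draw the blue cartridge out from under it, letting the flap close again. Then set the blue cartridge on the reader's tray and slide it in, wells first, until it is fully home against the stop inside, and let go. Leave the grey cartridge in its lane and do not disturb the bottle, the tube rack or the jar.

Things in the scene. Friction and masses are not known exactly. Their poses are not given: they have to be found in the camera images.
- dispenser: White cartridge dispenser, fixed. Origin on the bench under the middle of its two lanes; x points from its open front to its closed back (44 mm), z up. Base plate 5 mm thick, 116 wide, x -160 to 50: in front of x -50 a flat open apron. Lanes 44 mm wide centred on y +24 and -24, x -50 to 44, walls 4 mm thick with tops 17 mm above the bench. Open above but for the flap.
- flap (a joint): Clear flap over both lanes, plate 102 x 100 x 4 mm plus an upturned orange lip, hinged along y at dispenser x 50, z 48 mm. 0 = shut and level (underside 46 mm above the bench); grows as the front edge rises, to 1.9 rad. A light spring (3 N or less at the edge) always shuts it; no catch, so the hand must hold it; it may ride on the fingers or gripper as the hand goes in.
- flap_edge (a point): Front edge of the flap's orange lip, its middle; moves with the flap. The lip is 24 mm long, 4 thick, turned up at 46 degrees from the plate. Shut, this edge is at dispenser x -69, z 65 mm, and the lip begins at x -52, so fingertips tilted forward can go under it and lift. Raise the flap nearly upright before the hand goes in, or it may catch on the gripper's body.
- cartridge: BLUE cartridge, loose, about 80 g. Origin: centre of its underside; x from its pull lip (-x) to its wells (+x). White deck 80 x 40 x 12 mm; blue lip across it at x -40 to -32, top at z 26; blue well block at x 6 to 40, top at z 24; between them an open bay 38 mm long for hooking the lip from behind. Starts in either lane, lip to the front, 2 to 12 mm inside, 2 mm from the lane walls.
- cartridge_lip (a point): Middle of the top of the blue cartridge's pull lip (cartridge x -36, y 0, z 26 mm).
- spare: GREY cartridge of the same shape, lying in the other lane of the dispenser; to stay there.
- reader: Cream bench-top reader, fixed. Origin on the bench; x points into its slot. Tray and slot floor plate 5 mm thick, 70 wide, x -110 to 50 mm. Side rails 46 mm apart, tops at z 17, x -20 to 20, flared in front to x -38; before that the tray is open at the sides. Housing 130 wide, 116 high, x 20 to 130; slot 46 wide, roof at z 38; stop at x 50.
- bay_home (a point): On the slot's floor (reader x 10, y 0, z 5 mm), axes as the reader's: where the blue cartridge's origin is when fully home (x along x). Its lip front is then at reader x -30, level with two red marks on the tray, 50 mm of it outside the housing.
- bottle: Amber bottle, 44 mm diameter, 90 mm high, standing between dispenser and reader; origin at its foot. Not to be disturbed.
- tube_rack: Green tube rack 60 x 40 x 48 mm, standing between dispenser and reader; origin at its foot. Not to be disturbed.
- jar: White jar, 48 mm diameter, 60 mm high, at the left (+y) of the work; origin at its foot. Not to be disturbed.
Not all that is in view belongs to the job. Of the things like the dispenser, leave any that is red; of the rest the larger one is meant.

How it is judged (in metres and radians):
On the way, in this order (a step that is already met when the one before it is completed fails the run):
1. the flap is raised (more than 0.35 rad) with the blue cartridge still in its lane (value of joint flap above 0.35 rad and x of cartridge in the frame of dispenser above -0.04 m), for 0.2 s.
2. the blue cartridge is drawn clear of the lanes and the flap has closed behind it (horizontal distance between cartridge and dispenser above 0.085 m and value of joint flap below 0.1 rad), for 0.1 s.
At the end, for the whole second after the job is handed in: The blue cartridge lies flat in the reader's slot, wells inside, within 3.5 mm of fully home, at rest and released; the flap is shut (under 0.1 rad); the grey cartridge is still in its lane (x of cartridge in the frame of bay_home between -0.0035 and 0.0035 m and y of cartridge in the frame of bay_home between -0.005 and 0.005 m and z of cartridge in the frame of bay_home between -0.003 and 0.003 m and x of cartridge_lip in the frame of bay_home below -0.03 m and angle between the x axis of cartridge and the x axis of reader, either way round below 0.12 rad and angle between cartridge's own z axis and vertical below 0.06 rad and linear speed of cartridge below 0.01 m/s and value of joint flap below 0.1 rad and x of spare in the frame of dispenser above -0.03 m); the robot touches nothing.
It fails at once if the grey cartridge is moved by more than 20 mm (distance of spare from where it was at the start of the episode above 0.02 m).
It fails at once if the bottle is moved by more than 25 mm or tipped (distance of bottle from where it was at the start of the episode above 0.025 m or angle between bottle's own z axis and vertical above 0.4 rad).
It fails at once if the tube rack is moved by more than 25 mm or tipped (distance of tube_rack from where it was at the start of the episode above 0.025 m or angle between tube_rack's own z axis and vertical above 0.4 rad).
It fails at once if the jar is moved by more than 25 mm or tipped (distance of jar from where it was at the start of the episode above 0.025 m or angle between jar's own z axis and vertical above 0.4 rad).
It also fails if it takes over 64 s, if anything falls off the work surface, if the arm or the gripper's body presses on something with over 40 N, if the wrist force passes 120 N, or if a joint passes its speed limit or range.

### The arm

A 7-joint arm with a two-finger parallel gripper is mounted at the origin on the work surface. World frame = base frame: x ahead of the robot, y to its left, z up, the work surface at z = 0. Lengths are in mm, angles in rad, forces in N, time in s.
With the tool pointing down it reaches from about 425 to 1025 mm from the base axis. Payload 3.6 kg.
Tool frame: the origin (TCP) lies at the very end of the fingers, on their centre line; the grasp point (between the pads) lies 19 mm behind it; z points along the fingers, y is the direction in which the jaws open and shut (so a half turn about z gives the same grasp; the last joint's range is limited). The gripper opens to 85 mm and grips with 20 to 120 N. Pads are 22 mm wide; open, the fingers measure 114 mm over their backs; the gripper's body (76 mm by 85 mm) begins 54 mm behind the grasp point. The pads swing forward as they close: fully open they stand 13 mm farther back than shut.
Start: joints at [-1.288, 0.591, 0.048, 1.609, -0.033, 0.943, -0.034], TCP at [266.757, 674.144, 231.302] pointing down, gripper open.
Joint ranges: [-2.69, 2.69], [-0.47, 2.24], [-1.27, 1.36], [0.19, 2.51], [-1.53, 4.68], [0.08, 2.07], [-3.09, 3.09]. Speed limits (rad/s): [2.57, 2.57, 3.14, 3.14, 3.14, 3.14, 3.14].

### API

Orientations are given as [roll, pitch, yaw] about the fixed x, y, z axes, in that order (R = Rz(yaw) Ry(pitch) Rx(roll)).
In Python, from rig import r gives the robot as it stands.
- The arm moves only by the tool servo_tool, never from a script. Its argument "series" is a list of rows, each a list of 3 entries, a list of its own where there are three numbers: the opening in per cent of the stroke, from 0 (shut) to 100 (fully open), then the shift along the tool's x, y, z in m, then the turn about the tool's z in degrees. A call has 1 to 20 rows; each row shifts and turns the commanded pose from where the row before left it, along the tool's axes as they then stand; what a row does not reach is not made up. A row lasts 1/12 s, in which the tool goes at most 41.7 mm and 7.16 degrees, less where a joint would pass 70% of its speed; a pose out of reach is approached as far as the arm can. A call with a gripper value outside its range is refused whole. The fingers move at their own pace and stop on an object; "squeeze" is the grip in N (left out, the last holds). Time passes only in rows, so rows that do not move let the fingers close. It gives the time, the measured TCP pose, the force and the opening at its end, in the units of the state.
- r.observe(): the state, without advancing time (a new reading comes with each control period).
- r.read_camera(name): name is "scene" or "top" or "wrist"; returns (picture, depth): 400x640x3 uint8, red, green, blue; 400x640 float32, mm along the optical axis (not along the pixel's ray), 0 where there is no reading.
- r.calibration(name): a dict with "fx", "fy", "cx", "cy" (pixels), "k1" (the pictures are not rectified: a ray, as slopes to the right and down, at radius r is drawn at 1 + k1 r^2 times it, then the intrinsics apply), "R" (3x3) and "t" (3): a world point X has camera coordinates R X + t; the wrist camera has in their place "mount" (4x4, takes a point from camera to tool coordinates, whose origin is the TCP and whose axes are the flange's). Camera axes: x right, y down, z forward; pixel columns grow to the right and rows downward; lengths in mm; the calibration is good to about 2 mm. A picture is of the moment at which its call begins: read the wrist's pose just before it. calibration takes no time and is no camera call.
- r.job_done(): hands the job in, once; it reports no verdict.
The state is a dict: "time_s": time; "joint_pos": joint angles; "joint_velocities": joint speeds; "joint_efforts": joint torques, N m; "tcp_pos": TCP position; "orientation": TCP orientation; "ft_force": force on the tool from outside, world axes, zero at the start; "ft_torque": the same for the moment, N m; "grip_width": finger opening in mm.
Only numpy, scipy, OpenCV 4.12 (cv2) and the standard library are available. Lean on these libraries where they do the work, as an engineer would, in place of code of your own. Each camera call takes 0.05 s, during which the arm holds its last target.

## Working session

There is one attempt and no reset: what is moved stays moved. The work goes in short steps, Python scripts to look and compute and a tool call to move; the robot and the scene stay as the last step left them, time stands still between calls to the robot, and variables do not carry over. Pictures are saved under pics/ and viewed, and the job is handed in when it is done.

Besides the shell and the picture viewer there is one more tool, called after "Emit:" as name(argument=value, ...) on one line, values as JSON. servo_tool: Moves the arm, as the interface text tells. Its arguments: {"type":"object","properties":{"series":{"type":"array"},"squeeze":{"type":"number"}},"required":["series"]}

```bash
ls -la; mkdir -p pics
python3 - <<'E'
from rig import r
import cv2,json
s=r.observe(); print(s)
for n in ["scene","top","wrist"]:
    c=r.calibration(n); print(n,c)
    p,d=r.read_camera(n)
    cv2.imwrite(f"pics/{n}0.png",cv2.cvtColor(p,cv2.COLOR_RGB2BGR))
    import numpy as np
    np.save(f"pics/{n}0.npy",d)
E
```

```text
total 12
drwxr-xr-x  3 agent agent 4096 Dec  7 04:07 .
drwxr-xr-x 23 root  root  4096 Dec  7 04:07 ..
drwxr-xr-x  2 agent agent 4096 Dec  7 04:07 pics
{'time_s': 0.0, 'joint_pos': array([-1.28747881,  0.59213118,  0.04831971,  1.60984733, -0.03330268,
        0.9426647 , -0.03370289]), 'joint_velocities': array([ 1.72940913e-03,  3.90517628e-04,  1.71086795e-04, -1.02556554e-03,
        1.26083378e-03,  9.49794853e-04,  4.31227767e-05]), 'joint_efforts': array([-1.36590738e-04, -5.48691273e+01,  1.54558338e+00, -1.98128557e+01,
        9.19947750e-03,  8.51765857e-03,  4.49008127e-06]), 'tcp_pos': array([266.4733901 , 673.36090328, 230.12338569]), 'orientation': array([-3.13935149e+00,  1.36721076e-04,  2.76483419e+00]), 'ft_force': array([-0.69407608,  0.43596419,  0.3493386 ]), 'ft_torque': array([-0.00955717,  0.01882996, -0.0489885 ]), 'grip_width': 85.05472360699733}
scene {'fx': 376.71402792624804, 'fy': 376.71402792624804, 'cx': 324.0030698397207, 'cy': 200.09789803486052, 'k1': -0.04209875534688457, 'R': array([[ 0.72470348,  0.68884012,  0.01743998],
       [ 0.4366673 , -0.
[... 264 characters left out ...]
, 'R': array([[ 0.0178503 , -0.99941217,  0.02926903],
       [-0.98655738, -0.02236151, -0.16187803],
       [ 0.16243737, -0.02598601, -0.98637662]]), 't': array([  47.22349107,  532.39341329, 1119.45727366])}
wrist {'fx': 324.3811337954309, 'fy': 324.3811337954309, 'cx': 318.47222673072474, 'cy': 198.24350731138574, 'k1': -0.024624104379307045, 'mount': array([[ 7.66599049e-04, -9.45020777e-01, -3.27009392e-01,
         8.50971067e+01],
       [ 9.99999696e-01,  7.71915944e-04,  1.13520317e-04,
         7.25358690e-02],
       [ 1.45144706e-04, -3.27009380e-01,  9.45021081e-01,
        -1.42182128e+02],
       [ 0.00000000e+00,  0.00000000e+00,  0.00000000e+00,
         1.00000000e+00]])}
```

View pics/scene0.png

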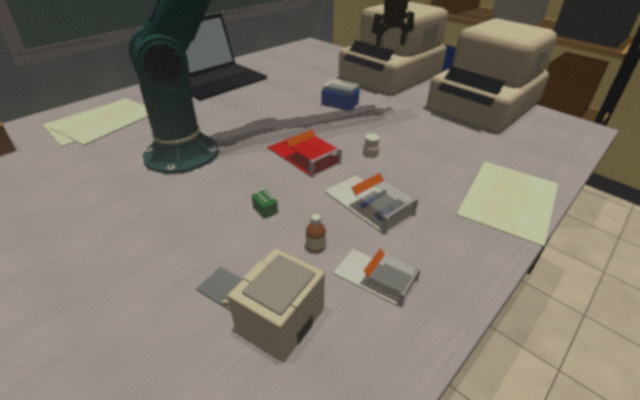

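View pics/top0.png

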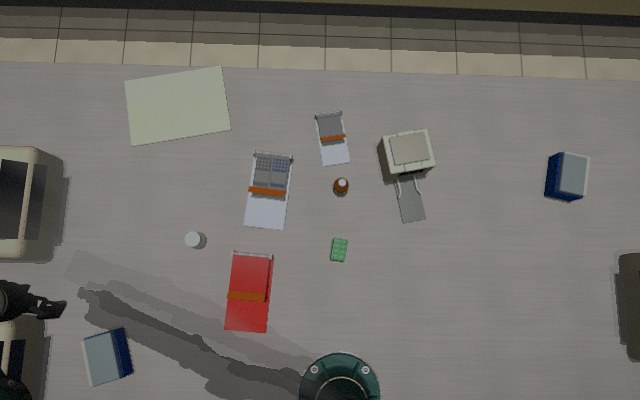

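View pics/wrist0.png

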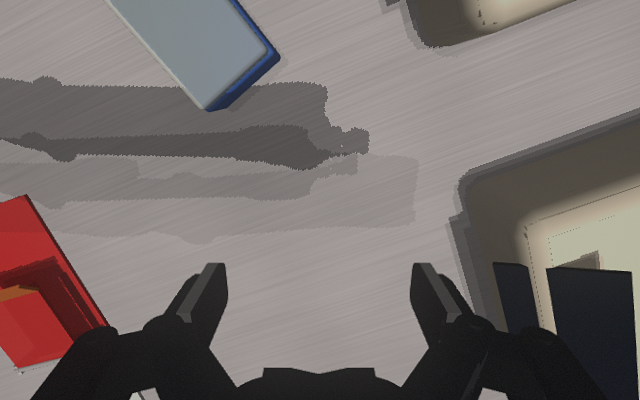

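```bash
cat > h.py <<'E'
import numpy as np, cv2
from scipy.spatial.transform import Rotation as Ro
from rig import r
def pose(s=None):
    s=s or r.observe()
    R=Ro.from_euler('xyz',s['orientation']).as_matrix(); return R,np.array(s['tcp_pos'])
def cam(name,s=None):
    c=r.calibration(name)
    K=np.array([[c['fx'],0,c['cx']],[0,c['fy'],c['cy']],[0,0,1]]);D=np.array([c['k1'],0,0,0])
    if 'R' in c: R,t=np.array(c['R']),np.array(c['t'])
    else:
        M=np.array(c['mount']);Rt,p=pose(s)
        Rw=Rt@M[:3,:3];tw=Rt@M[:3,3]+p   # cam->world
        R=Rw.T;t=-R@tw
    return K,D,R,t
def rays(C,uv):
    K,D,R,t=C
    n=cv2.undistortPoints(np.array(uv,float).reshape(-1,1,2),K,D)[:,0]
    return np.c_[n,np.ones(len(n))]@R, -R.T@t
def onz(C,uv,z):
    d,o=rays(C,uv); z=np.broadcast_to(z,len(d)); return o+d*((z-o[2])/d[:,2])[:,None]
def ondepth(C,uv,D):
    d,o=rays(C,uv); return np.array([o+di*D[int(round(v)),int(round(u))] for di,(u,v) in zip(d,uv)])
def proj(C,X):
    K,D,R,t=C
    return cv2.projectPoints(np.array(X,float).reshape(-1,1,3),cv2.Rodrigues(R)[0],t,K,D)[0][:,0]
def crop(img,x0,y0,x1,y1,f,name):
    cv2.imwrite(name,cv2.resize(img[y0:y1,x0:x1],None,fx=f,fy=f,interpolation=cv2.INTER_CUBIC))
E
python3 - <<'E'
from h import *
im=cv2.imread('pics/top0.png'); crop(im,220,100,440,270,3.6,'pics/top0c.png')
im=cv2.imread('pics/scene0.png'); crop(im,190,120,430,360,2.5,'pics/scene0c.png')
C=cam('top'); D=np.load('pics/top0.npy')
for n,uv in dict(bigdisp=(268,205),small=(334,155),red=(246,315),bottle=(341,184),rack=(339,250),jar=(194,240),tray=(411,210)).items():
    print(n,ondepth(C,[uv],D).round(0))
E
```

```text
bigdisp [[520. 212.   2.]]
small [[674.  21.   5.]]
red [[208. 261.   1.]]
bottle [[570.   6.  87.]]
rack [[392.   6.  37.]]
jar [[411. 403.  57.]]
tray [[ 514. -207.    5.]]
```

View pics/top0c.png

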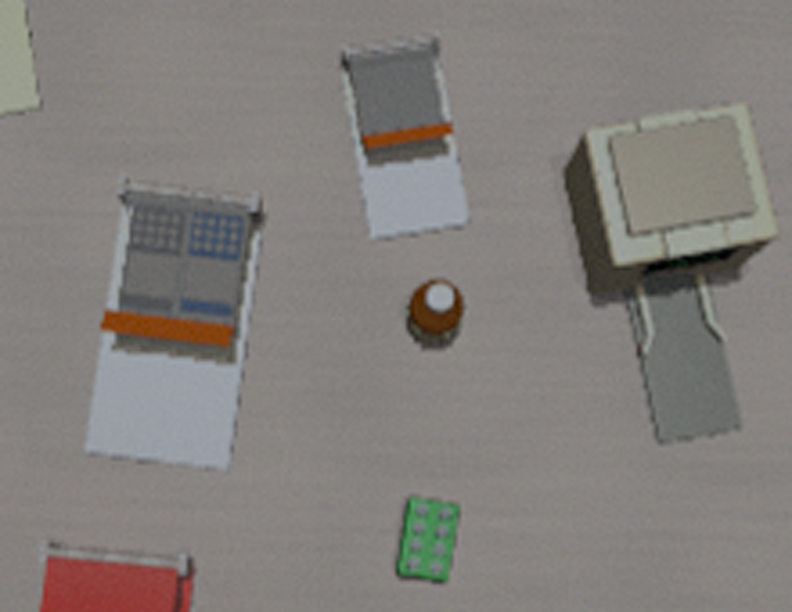

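View pics/scene0c.png

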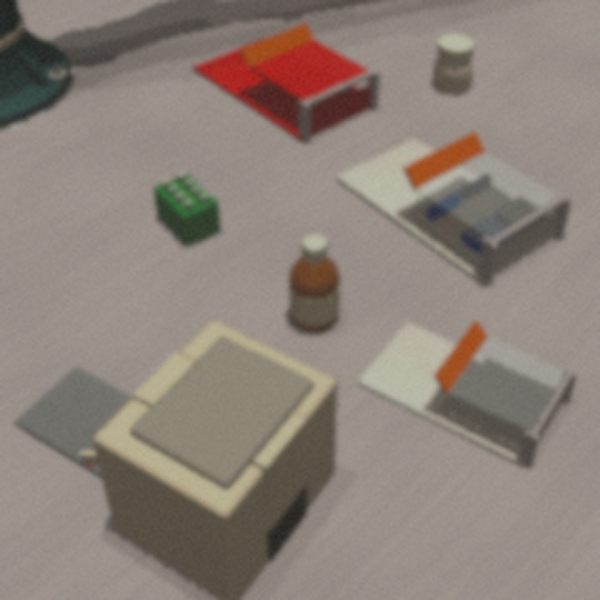

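Run:
```python
from h import *
C=cam('top')
f=lambda p:(p[0]/3.6+220-.36,p[1]/3.6+100-.36)
a=onz(C,[f((87,453)),f((231,467))],5.); print(a.round(1),np.linalg.norm(a[0]-a[1]))
b=onz(C,[f((659,443)),f((741,428))],5.); print(b.round(1),np.linalg.norm(b[0]-b[1]))
def fr(a,L):
    y=(a[0]-a[1])[:2];y/=np.linalg.norm(y);x=np.array([y[1],-y[0]]);m=a.mean(0)[:2]
    return m+L*x, np.degrees(np.arctan2(x[1],x[0]))
print(fr(a,160),fr(b,110))
```

```text
[[458.2 278.4   5. ]
 [449.4 163.2   5. ]] 115.54733200038662
[[ 475.9 -181.7    5. ]
 [ 489.6 -249.     5. ]] 68.64169720690575
(array([613.37704385, 208.56067821]), np.float64(-4.372342752794561)) (array([ 590.5665623 , -193.48791913]), np.float64(11.451455438330894))
```

Emit:
servo_tool(series=[[100, [-0.0265, -0.0262, 0], 0], [100, [-0.0265, -0.0262, 0], 0], [100, [-0.0265, -0.0262, 0], 0], [100, [-0.0265, -0.0262, 0], 0], [100, [-0.0265, -0.0262, 0], 0], [100, [-0.0265, -0.0262, 0], 0], [100, [-0.0265, -0.0262, 0], 0], [100, [-0.0265, -0.0262, 0], 0], [100, [-0.0265, -0.0262, 0], 0], [100, [-0.0265, -0.0262, 0], 0], [100, [-0.0265, -0.0262, 0], 0], [100, [-0.0265, -0.0262, 0], 0], [100, [-0.0265, -0.0262, 0], 0], [100, [-0.0265, -0.0262, 0], 0]], squeeze=30)

```text
time_s: 1.32
tcp_pos: [477.0, 194.8, 231.3]
orientation: [-3.142, -0.0, 2.765]
ft_force: [1.3, 0.0, 0.3]
grip_width: 85.5
```

Emit:
servo_tool(series=[[100, [0, 0, 0], 7], [100, [0, 0, 0], 7], [100, [0, 0, 0], 7], [100, [0, 0, 0], 7], [100, [0, 0, 0], 7], [100, [0, 0, 0], 7], [100, [0, 0, 0], 7], [100, [0, 0, 0], 7], [100, [0, 0, 0], 7], [100, [0, 0, 0], 7], [100, [0, 0, 0], 2.8]])

```text
time_s: 2.23
tcp_pos: [476.5, 196.6, 231.1]
orientation: [-3.141, 0.0, 1.49]
ft_force: [-0.7, 0.1, -0.6]
grip_width: 85.5
```

```bash
cat >> h.py <<'E'
def snap(name,tag,over=None):
    s=r.observe(); C=cam(name,s); p,d=r.read_camera(name); im=cv2.cvtColor(p,cv2.COLOR_RGB2BGR)
    cv2.imwrite(f'pics/{tag}.png',im); np.save(f'pics/{tag}.npy',d)
    np.savez(f'pics/{tag}_C.npz',*C)
    return im,d,C
def loadC(tag):
    z=np.load(f'pics/{tag}_C.npz'); return [z[k] for k in z.files]
E
python3 - <<'E'
from h import *
snap('wrist','w1')
im,d,C=snap('scene','s1'); crop(im,190,60,430,300,2.5,'pics/s1c.png')
E
```

```text
(no output)
```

View pics/w1.png

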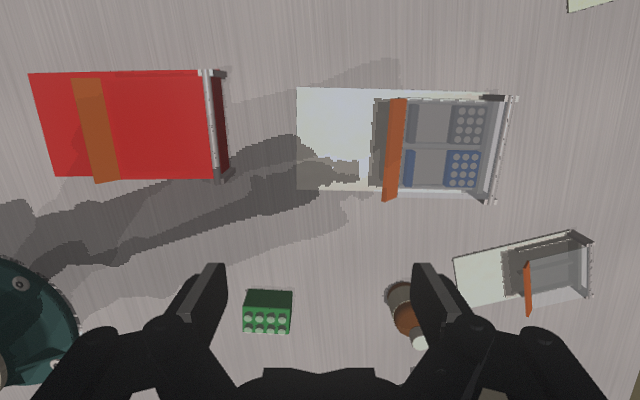

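View pics/s1c.png

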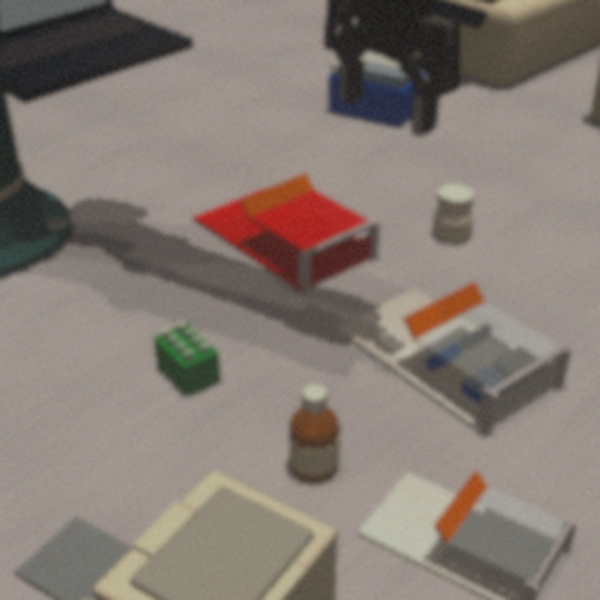

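```bash
cat >> h.py <<'E'
def T2(x,y,yaw):
    a=np.radians(yaw); M=np.eye(4); M[:2,:2]=[[np.cos(a),-np.sin(a)],[np.sin(a),np.cos(a)]]; M[:2,3]=[x,y]; return M
def box(x0,x1,y0,y1,z): return np.array([[x0,y0,z],[x1,y0,z],[x1,y1,z],[x0,y1,z]],float)
DISP=[box(-160,50,-58,58,5),box(-50,44,-50,-46,17),box(-50,44,46,50,17),box(-52,50,-50,50,50)]
READ=[box(-110,20,-35,35,5),box(20,130,-65,65,116),box(-20,20,23,26,17),box(-20,20,-26,-23,17)]
def draw(im,C,M,polys,col,f=1,off=(0,0)):
    for P in polys:
        X=(np.c_[P,np.ones(len(P))]@M.T)[:,:3]
        q=(proj(C,X)-off+.5)*f-.5
        cv2.polylines(im,[np.round(q*8).astype(int)],True,col,1,cv2.LINE_AA,3)
def overlay(tag,x0,y0,x1,y1,f,items,out):
    im=cv2.imread(f'pics/{tag}.png'); C=loadC(tag)
    o=cv2.resize(im[y0:y1,x0:x1],None,fx=f,fy=f,interpolation=cv2.INTER_CUBIC)
    for M,P,c in items: draw(o,C,M,P,c,f,(x0,y0))
    cv2.imwrite(out,o)
E
python3 - <<'E'
from h import *
np.savez('pics/top0_C.npz',*cam('top'));np.savez('pics/scene0_C.npz',*cam('scene'))
D=T2(613.4,208.6,-4.4);Rd=T2(590.5,-193.5,11.45)
it=[(D,DISP,(0,255,0)),(Rd,READ,(255,0,255))]
overlay('w1',280,60,540,230,3,it,'pics/o1.png')
overlay('top0',220,100,440,270,3.6,it,'pics/o2.png')
E
```

```text
(no output)
```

View pics/o1.png

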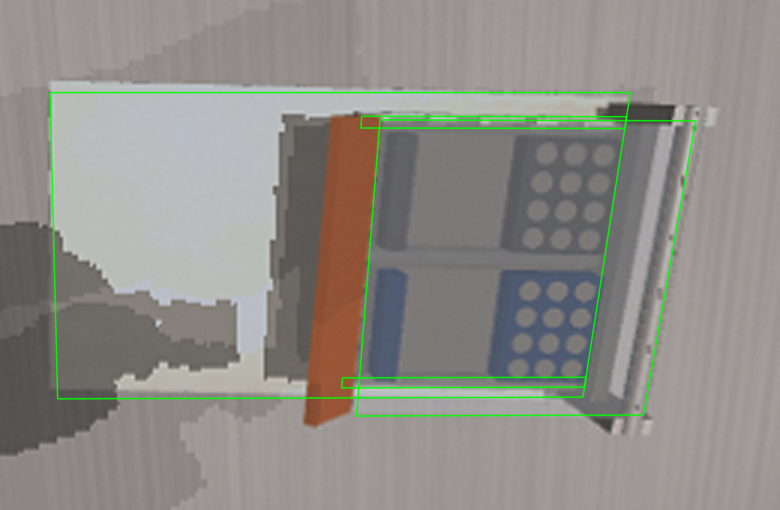

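View pics/o2.png

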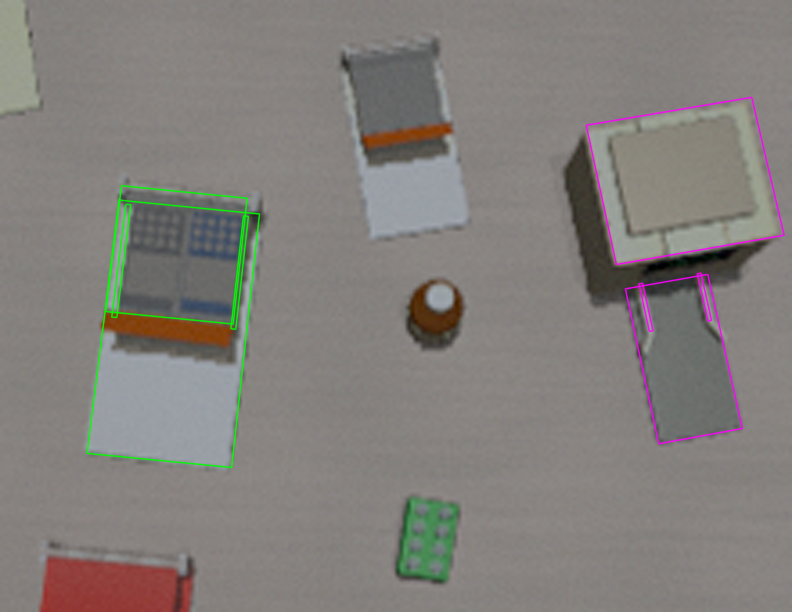

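Run:
```python
from h import *
C=loadC('w1'); D=np.linalg.inv(T2(613.4,210,-4.4))
f=lambda p:(p[0]/3+280-.33,p[1]/3+60-.33)
P=lambda l,z:print(((np.c_[onz(C,[f(p) for p in l],z),np.ones(len(l))])@D.T)[:,:3].round(1))
P([(380,270),(407,271),(376,375),(401,380)],31.)   # lip top corners
P([(600,272),(576,378),(508,270),(488,373)],29.) # well
P([(50,82),(55,389)],5.)
P([(382,117),(351,412),(333,117),(305,426)],[50,50,65,65.])
d=np.load('pics/w1.npy')
Ci=np.linalg.inv(T2(613.4,210,-4.4))
for p in [(390,325),(365,200),(340,200),(450,325)]:
    X=ondepth(C,[f(p)],d)[0]; print(p,(Ci@np.r_[X,1])[:3].round(1))
```

```text
[[-42.6  -3.4  31. ]
 [-32.9  -3.8  31. ]
 [-40.8 -42.3  31. ]
 [-31.4 -44.2  31. ]]
[[ 37.3  -4.6  29. ]
 [ 34.5 -44.3  29. ]
 [  3.9  -3.8  29. ]
 [  1.3 -42.2  29. ]]
[[-159.7   60.1    5. ]
 [-160.6  -55.5    5. ]]
[[-51.1  49.3  50. ]
 [-53.7 -50.1  50. ]
 [-70.   49.9  65. ]
 [-72.7 -49.9  65. ]]
(390, 325) [-42.3 -19.1  48.6]
(365, 200) [-55.4  23.6  53.3]
(340, 200) [-65.7  24.8  63. ]
(450, 325) [-21.5 -19.3  48.1]
```

Emit:
servo_tool(series=[[100, [0, 0, 0.035], 0], [100, [0, 0, 0.035], 0], [100, [0, 0, 0.035], 0], [100, [0, 0, 0.035], 0], [100, [0, 0, 0.03], 0], [100, [0, 0, 0.02], 0], [100, [0, 0, 0.004], 0], [100, [0, 0, 0], 0]])

```text
time_s: 3.0
tcp_pos: [476.1, 196.2, 36.2]
orientation: [-3.139, 0.001, 1.495]
ft_force: [-1.0, -0.7, 0.1]
grip_width: 85.2
```

Run:
```python
from h import *
im,d,C=snap('scene','s2'); crop(im,270,40,430,240,3,'pics/s2c.png')
im,d,C=snap('wrist','w2')
```

```text
(no output)
```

View pics/s2c.png

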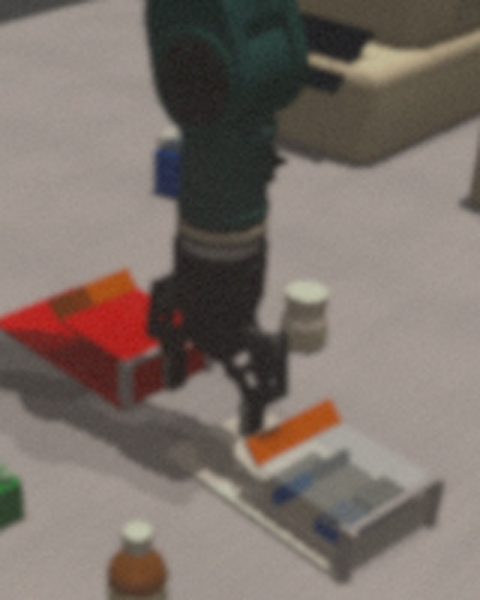

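View pics/w2.png

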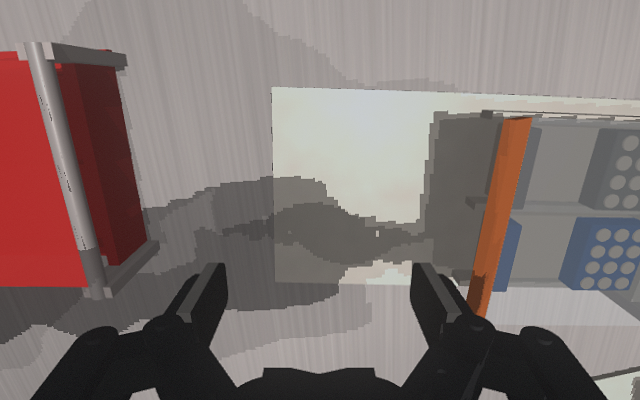

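Run:
```python
from h import *
c=r.calibration('wrist');M=np.array(c['mount']);d=np.load('pics/w2.npy')
K,D,_,_=loadC('w2')
vv,uu=np.mgrid[200:400,320:640]
n=cv2.undistortPoints(np.stack([uu,vv],-1).reshape(-1,1,2).astype(float),K,D)[:,0]
z=d[200:400,320:640].ravel()
X=(np.c_[n,np.ones(len(n))]*z[:,None])@M[:3,:3].T+M[:3,3]
ok=(z>0)&(np.abs(X[:,0])<45)&(X[:,2]<15)
X=X[ok]
print(len(X),X.min(0),X.max(0))
for a in range(-100,20,8):
    q=X[(X[:,2]>=a)&(X[:,2]<a+8)]
    if len(q): print(a,len(q),'y',np.percentile(q[:,1],[0,2,50,98,100]).round(0),'x',q[:,0].min().round(0),q[:,0].max().round(0))
```

```text
37205 [-28.75754705  -0.15821138 -89.46982074] [ 44.84334169 162.87846543  -9.95053667]
-92 1177 y [16. 18. 27. 69. 71.] x 12.0 19.0
-84 4859 y [-0.  1. 31. 71. 73.] x 3.0 19.0
-76 3085 y [-0.  3. 61. 72. 73.] x -8.0 19.0
-68 3808 y [36. 39. 56. 72. 74.] x -12.0 15.0
-60 867 y [40. 42. 52. 69. 73.] x 6.0 15.0
-52 807 y [42. 42. 43. 54. 56.] x -9.0 12.0
-44 802 y [41. 42. 42. 55. 56.] x -11.0 12.0
-36 1036 y [41. 42. 51. 67. 68.] x -11.0 45.0
-28 2167 y [42. 42. 65. 74. 75.] x -14.0 44.0
-20 11731 y [ 42.  45. 114. 153. 162.] x -28.0 42.0
-12 6866 y [ 81.  83. 114. 154. 163.] x -29.0 39.0
```

```bash
python3 - <<'E'
from h import *
c=r.calibration('wrist');M=np.array(c['mount']);d=np.load('pics/w2.npy')
K,D,_,_=loadC('w2')
vv,uu=np.mgrid[200:400,0:640]
n=cv2.undistortPoints(np.stack([uu,vv],-1).reshape(-1,1,2).astype(float),K,D)[:,0]
z=d[200:400].ravel()
X=(np.c_[n,np.ones(len(n))]*z[:,None])@M[:3,:3].T+M[:3,3]
g=(z>0)&(z<185)
img=np.zeros((400,640),np.uint8)
for a in range(-100,-4,3):
    q=X[g&(X[:,2]>=a)&(X[:,2]<a+3)&(abs(X[:,1])<80)&(X[:,0]<25)&(X[:,0]>-30)]
    R=q[q[:,1]>20];L=q[q[:,1]<-20]
    if len(R)>3 and len(L)>3: print(a,len(q),'R',R[:,1].min().round(0),R[:,1].max().round(0),'L',L[:,1].max().round(0),L[:,1].min().round(0),'x',R[:,0].min().round(0),R[:,0].max().round(0))
E
python3 - <<'E'
import cv2
im=cv2.imread('pics/w2.png');cv2.imwrite('pics/w2c.png',cv2.resize(im[240:400,380:640],None,fx=3,fy=3))
E
```

```text
-91 88 R 20.0 32.0 L -20.0 -33.0 x 17.0 19.0
-88 1539 R 20.0 70.0 L -20.0 -72.0 x 13.0 19.0
-85 3011 R 20.0 73.0 L -20.0 -73.0 x 10.0 19.0
-82 4063 R 20.0 72.0 L -20.0 -73.0 x 7.0 19.0
-79 3450 R 20.0 73.0 L -20.0 -74.0 x 3.0 19.0
-76 2583 R 20.0 73.0 L -28.0 -74.0 x 2.0 19.0
-73 1586 R 29.0 73.0 L -30.0 -75.0 x -5.0 18.0
-70 3279 R 32.0 74.0 L -33.0 -75.0 x -9.0 17.0
-67 4132 R 36.0 74.0 L -37.0 -75.0 x -12.0 15.0
-64 1750 R 37.0 74.0 L -39.0 -75.0 x -12.0 15.0
-61 1260 R 39.0 74.0 L -40.0 -75.0 x 6.0 15.0
-58 677 R 42.0 67.0 L -43.0 -69.0 x 6.0 14.0
-55 238 R 43.0 60.0 L -44.0 -63.0 x 6.0 13.0
-52 755 R 42.0 52.0 L -43.0 -52.0 x -2.0 12.0
-49 485 R 42.0 56.0 L -43.0 -57.0 x -5.0 12.0
-46 599 R 41.0 56.0 L -42.0 -57.0 x -10.0 12.0
-43 617 R 42.0 56.0 L -43.0 -57.0 x -11.0 12.0
-40 585 R 41.0 56.0 L -43.0 -57.0 x -11.0 12.0
-37 515 R 41.0 56.0 L -43.0 -57.0 x -11.0 12.0
-34 501 R 42.0 56.0 L -43.0 -57.0 x -11.0 12.0
-31 670 R 41.0 67.0 L -43.0 -57.0 x -11.0 25.0
-28 1091 R 42.0 70.0 L -43.0 -57.0 x -11.0 25.0
-25 574 R 42.0 73.0 L -43.0 -57.0 x -12.0 25.0
-22 513 R 42.0 76.0 L -43.0 -56.0 x -15.0 25.0
-19 404 R 42.0 78.0 L -43.0 -54.0 x -18.0 25.0
-16 298 R 42.0 80.0 L -43.0 -46.0 x -21.0 24.0
-13 18 R 42.0 43.0 L -43.0 -44.0 x -7.0 5.0
```

View pics/w2c.png

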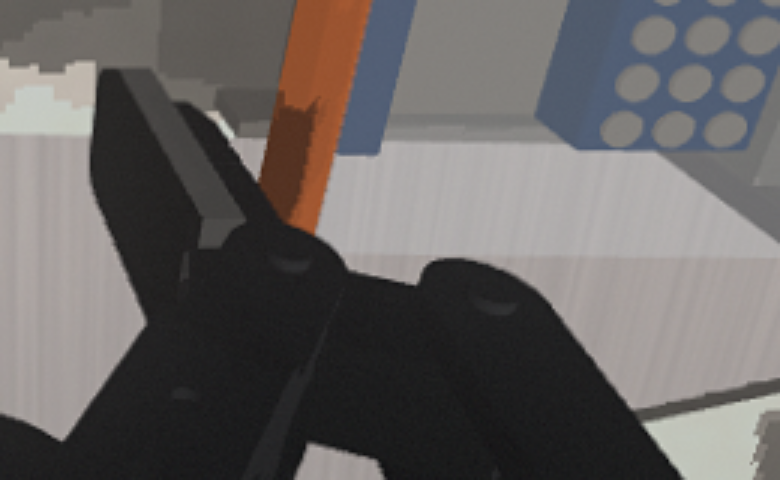

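Emit:
servo_tool(series=[[100, [0, -0.01, 0], 0], [100, [0, -0.006, 0], 0], [100, [0, 0, 0.015], 0], [100, [0, 0, 0.015], 0], [100, [0, 0, 0.008], 0], [100, [0, 0, 0], 0], [100, [0, 0, 0], 0]])

```text
time_s: 3.68
tcp_pos: [460.4, 197.9, -0.3]
orientation: [-3.141, -0.0, 1.495]
ft_force: [0.2, -0.6, 0.6]
grip_width: 85.0
```

Emit:
servo_tool(series=[[100, [0, 0.004, 0], 0], [100, [0, 0.003, 0], 0], [100, [0, 0, 0], 0]])

```text
time_s: 3.93
tcp_pos: [465.7, 197.4, -0.3]
orientation: [-3.137, 0.0, 1.495]
ft_force: [-5.2, -0.6, 2.6]
grip_width: 85.5
```

Emit:
servo_tool(series=[[100, [0, 0.003, -0.003], 0], [100, [0, 0.002, -0.01], 0], [100, [0, 0.003, -0.0105], 0], [100, [0, 0, 0], 0]])

```text
time_s: 4.27
tcp_pos: [470.9, 196.3, 23.8]
orientation: [-3.133, 0.001, 1.495]
ft_force: [-8.3, 0.6, 1.5]
grip_width: 85.4
```

Run:
```python
from h import *
im,d,C=snap('scene','s3'); crop(im,270,40,430,240,3,'pics/s3c.png')
```

```text
(no output)
```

View pics/s3c.png

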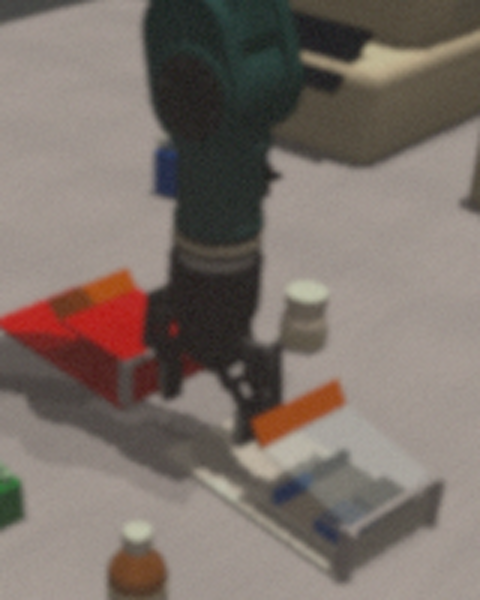

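Emit:
servo_tool(series=[[100, [0, 0.005, -0.011], 0], [100, [0, 0.006, -0.0105], 0], [100, [0, 0.007, -0.01], 0], [100, [0, 0.002, 0], 0], [100, [0, 0, 0], 0]])

```text
time_s: 4.73
tcp_pos: [485.1, 194.3, 54.4]
orientation: [-3.122, 0.003, 1.496]
ft_force: [-18.0, -0.9, 10.8]
grip_width: 85.5
```

Run:
```python
from h import *
im,d,C=snap('scene','s4'); crop(im,270,40,430,240,3,'pics/s4c.png')
```

```text
(no output)
```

View pics/s4c.png

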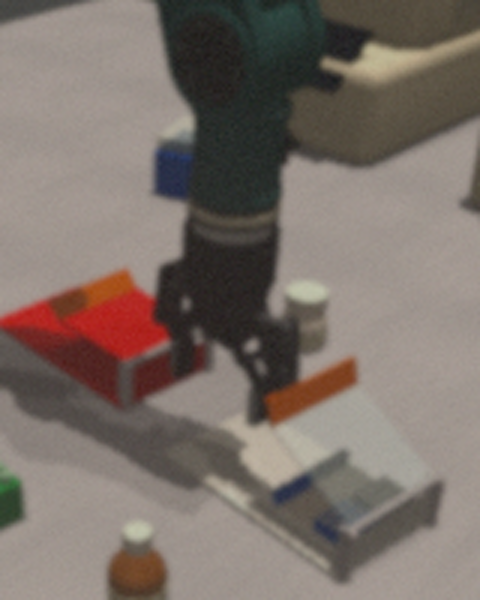

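Emit:
servo_tool(series=[[100, [0, -0.02, 0], 0], [100, [0, -0.02, 0.01], 0], [100, [0, -0.004, 0.025], 0], [100, [0, 0, 0.02], 0], [100, [0, 0, 0.005], 0], [100, [0, 0, 0], 0], [100, [0, 0, 0], 0]])

```text
time_s: 5.37
tcp_pos: [452.9, 198.4, -5.2]
orientation: [3.14, -0.0, 1.494]
ft_force: [0.2, -0.3, 0.4]
grip_width: 85.4
```

Emit:
servo_tool(series=[[100, [0, 0.007, 0], 0], [100, [0, 0.006, 0], 0], [100, [0, 0.002, 0], 0], [100, [0, 0.002, -0.01], 0], [100, [0, 0.003, -0.01], 0], [100, [0, 0.004, -0.01], 0], [100, [0, 0, 0], 0]])

```text
time_s: 5.95
tcp_pos: [474.8, 196.6, 26.3]
orientation: [-3.14, -0.0, 1.494]
ft_force: [-4.6, 1.1, 0.4]
grip_width: 85.4
```

Run:
```python
from h import *
im,d,C=snap('scene','s5'); crop(im,310,100,430,200,6,'pics/s5c.png')
```

```text
(no output)
```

View pics/s5c.png

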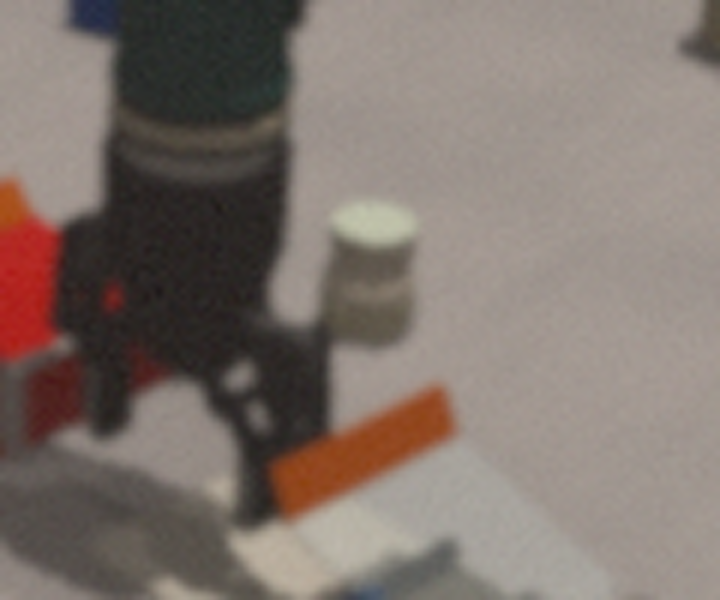

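Emit:
servo_tool(series=[[100, [0, 0.005, -0.0095], 0], [100, [0, 0.006, -0.009], 0], [100, [0, 0.007, -0.0085], 0], [100, [0, 0.006, -0.005], 0], [100, [0, 0, 0], 0]])

```text
time_s: 6.42
tcp_pos: [501.7, 195.2, 58.1]
orientation: [3.138, -0.002, 1.494]
ft_force: [-2.9, -0.1, 1.2]
grip_width: 85.7
```

Run:
```python
from h import *
im,d,C=snap('scene','s6'); crop(im,310,90,430,190,6,'pics/s6c.png')
im,d,C=snap('wrist','w6')
```

```text
(no output)
```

View pics/s6c.png

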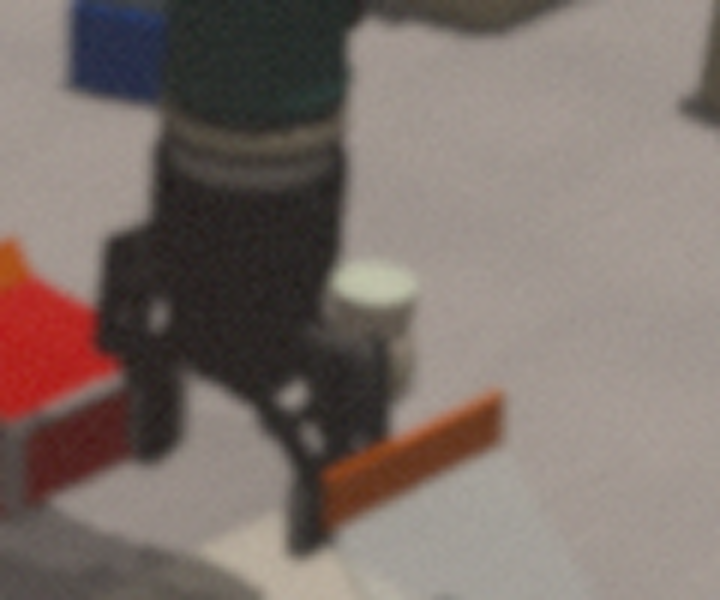

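View pics/w6.png

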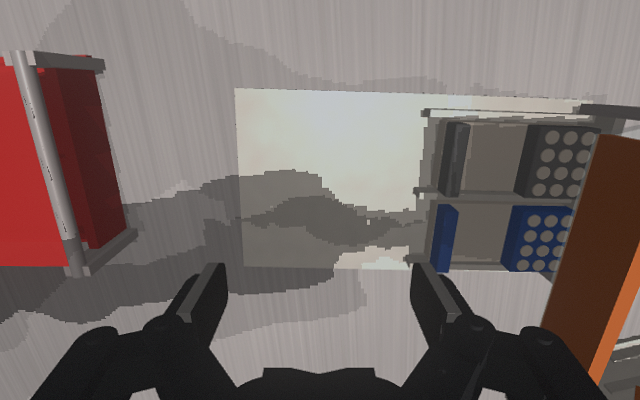

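Emit:
servo_tool(series=[[100, [0, 0.007, -0.003], 0], [100, [0, 0.007, 0], 0], [100, [0, 0.007, 0], 0], [100, [0, 0.007, 0], 0], [100, [0, 0.003, 0], 0], [100, [0, 0, 0], 0]])

```text
time_s: 7.02
tcp_pos: [531.6, 192.2, 59.1]
orientation: [3.14, 0.0, 1.494]
ft_force: [-1.5, 0.3, -0.6]
grip_width: 85.4
```

Run:
```python
from h import *
im,d,C=snap('scene','s7'); crop(im,310,90,430,190,6,'pics/s7c.png')
im,d,C=snap('wrist','w7')
```

```text
(no output)
```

View pics/s7c.png

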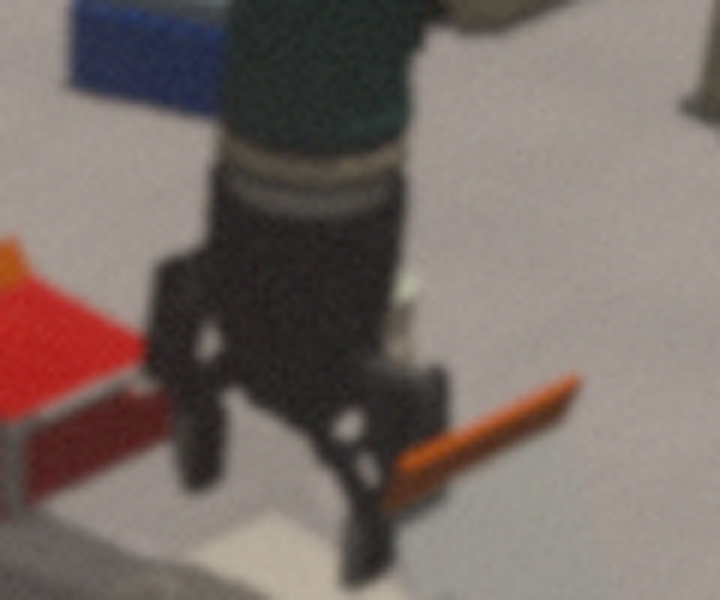

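View pics/w7.png

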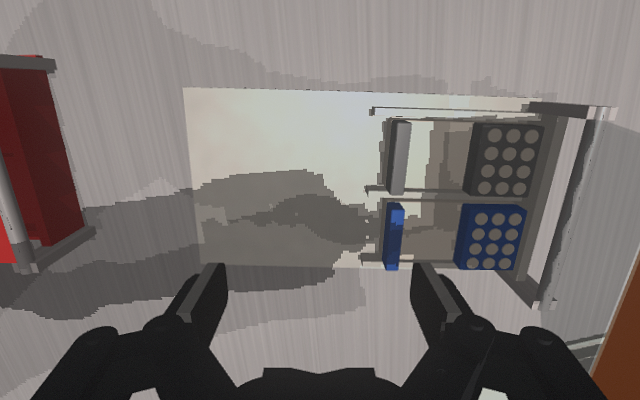

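Run:
```python
from h import *
im=cv2.imread('pics/w7.png'); crop(im,360,180,560,320,4,'pics/w7c.png')
```

```text
(no output)
```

View pics/w7c.png

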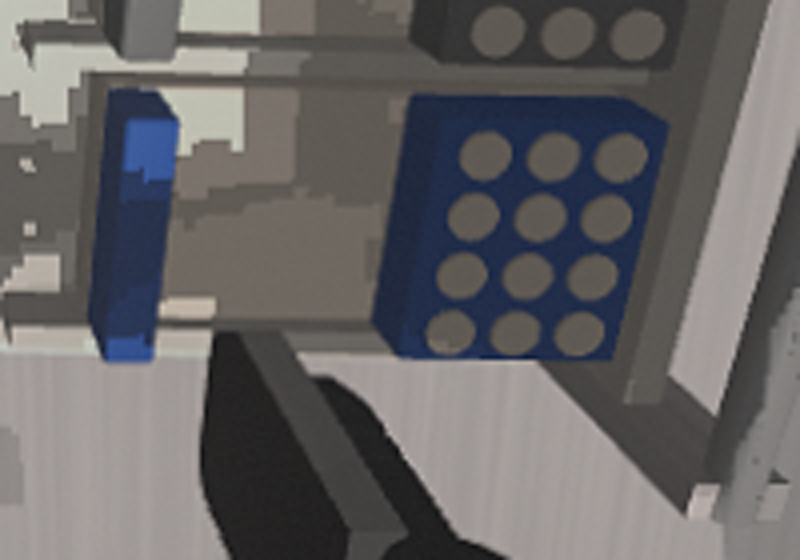

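Run:
```python
from h import *
C=loadC('w7'); R,p=pose()
f=lambda q:(q[0]/4+360-.375,q[1]/4+180-.375)
for l,z in [([(124,119),(178,119),(153,361),(106,361)],31.),([(440,119),(668,123),(612,358),(398,358)],29.)]:
    X=onz(C,[f(q) for q in l],z); print(X.round(1)); print('tool',((X-p)@R).round(1))
D=np.linalg.inv(T2(613.4,210,-4.6))
print((D@np.r_[p,1])[:3])
```

```text
[[572.7 208.3  31. ]
 [580.3 207.7  31. ]
 [577.  168.7  31. ]
 [569.9 169.3  31. ]]
tool [[ 19.1  40.4  28. ]
 [ 19.1  48.1  28. ]
 [-19.9  47.8  28. ]
 [-19.9  40.6  28. ]]
[[618.3 204.   29. ]
 [651.5 200.8  29. ]
 [648.2 162.2  29. ]
 [615.  164.9  29. ]]
tool [[ 18.4  86.3  30. ]
 [ 17.7 119.6  30. ]
 [-21.  119.2  30. ]
 [-20.8  85.9  30. ]]
[-80.83210165 -24.27742959  58.98037558]
```

Emit:
servo_tool(series=[[100, [0, 0.007, 0], 0], [100, [0, 0.006, 0], 0], [100, [0, 0, 0.01], 0], [100, [0, 0, 0.01], 0], [100, [0, 0, 0.01], 0], [100, [0, 0, 0.008], 0], [100, [0, 0, 0], 0]])

```text
time_s: 7.7
tcp_pos: [541.9, 191.0, 18.8]
orientation: [-3.138, 0.002, 1.494]
ft_force: [-1.0, -0.3, -2.8]
grip_width: 85.6
```

Run:
```python
from h import *
im,d,C=snap('scene','s8'); crop(im,310,90,430,190,6,'pics/s8c.png')
im,d,C=snap('wrist','w8');crop(im,360,180,560,320,4,'pics/w8c.png')
```

```text
(no output)
```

View pics/s8c.png

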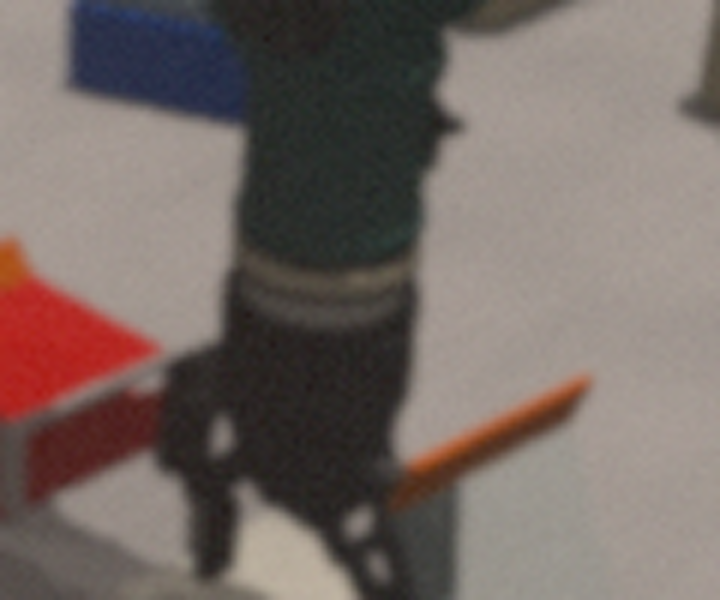

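View pics/w8c.png

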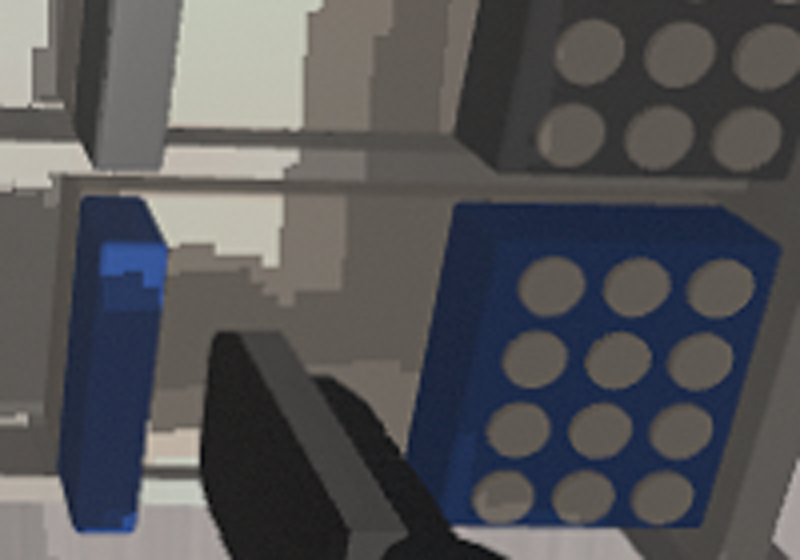

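Emit:
servo_tool(series=[[100, [0, 0, 0.004], 0], [100, [0, 0, 0.004], 0], [100, [0, 0, 0.003], 0], [100, [0, 0, 0], 0]])

```text
time_s: 8.13
tcp_pos: [543.2, 191.5, 9.8]
orientation: [-3.141, 0.0, 1.494]
ft_force: [-1.1, 0.3, -2.5]
grip_width: 85.4
```

Emit:
servo_tool(series=[[100, [0, -0.005, 0], 0], [100, [0, -0.005, 0], 0], [100, [0, -0.005, 0], 0], [100, [0, -0.005, 0], 0], [100, [0, -0.005, 0], 0], [100, [0, 0, 0], 0]])

```text
time_s: 8.63
tcp_pos: [516.5, 193.5, 10.5]
orientation: [-3.139, 0.0, 1.495]
ft_force: [-5.8, 0.9, 2.1]
grip_width: 85.5
```

Run:
```python
from h import *
im,d,C=snap('scene','s9'); crop(im,310,90,430,190,6,'pics/s9c.png')
im,d,C=snap('wrist','w9')
```

```text
(no output)
```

View pics/s9c.png

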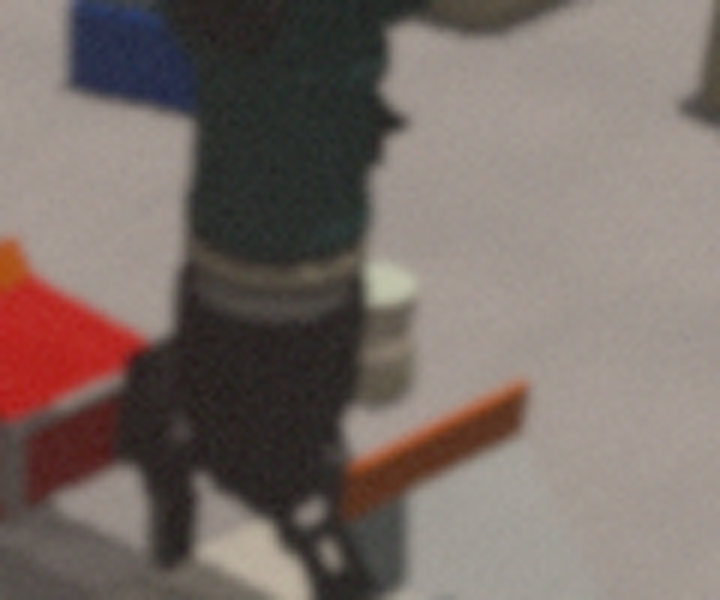

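View pics/w9.png

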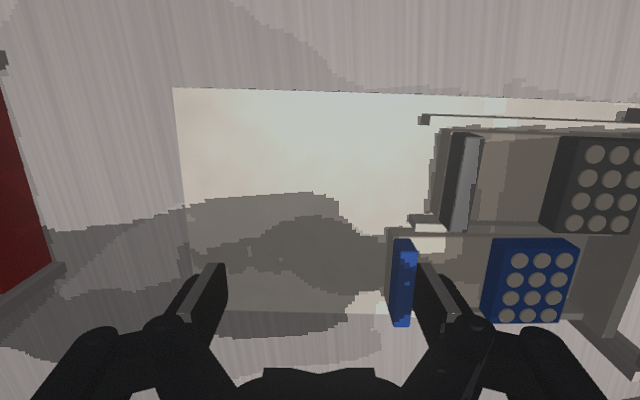

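Emit:
servo_tool(series=[[100, [0, -0.008, 0], 0], [100, [0, -0.008, 0], 0], [100, [0, -0.008, 0], 0], [100, [0, -0.008, 0], 0], [100, [0, -0.008, 0], 0], [100, [0, -0.008, 0], 0], [100, [0, -0.008, 0], 0], [100, [0, -0.008, 0], 0], [100, [0, -0.008, 0], 0], [100, [0, -0.008, 0], 0], [100, [0, -0.005, 0], 0], [100, [0, 0, 0], 0], [100, [0, 0, 0], 0]])

```text
time_s: 9.82
tcp_pos: [434.4, 199.8, 10.4]
orientation: [3.14, -0.0, 1.494]
ft_force: [3.0, -0.0, 0.1]
grip_width: 85.4
```

Run:
```python
from h import *
im,d,C=snap('scene','s10'); crop(im,290,90,430,240,4,'pics/s10c.png')
im,d,C=snap('wrist','w10')
```

```text
(no output)
```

View pics/s10c.png

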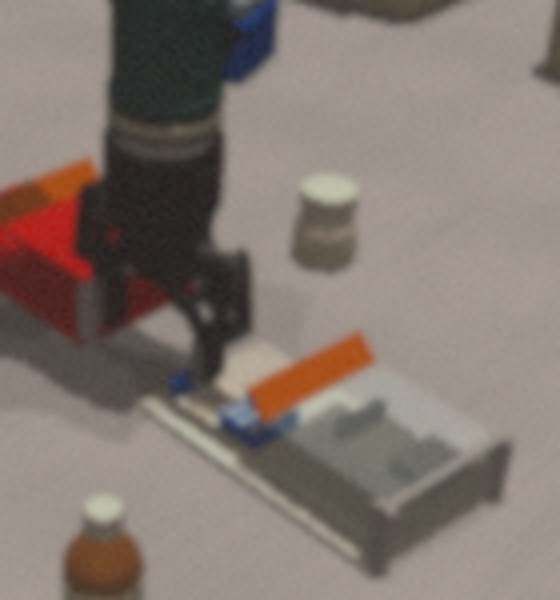

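View pics/w10.png

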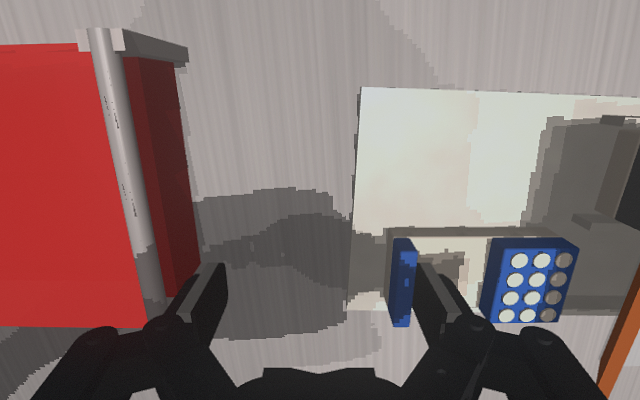

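Run:
```python
from h import *
s=r.observe(); print(s['ft_force'],s['tcp_pos'])
C=loadC('w10');d=np.load('pics/w10.npy')
print(ondepth(C,[(185,45),(188,60),(120,40),(178,270),(150,250),(162,318)],d).round(0))
R,p=pose(s)
im=cv2.imread('pics/w10.png');crop(im,340,200,620,340,2.8,'pics/w10c.png')
```

```text
[ 1.39976776 -1.53291513  2.06475783] [434.43921223 199.78470326  10.36265212]
[[384. 306.   1.]
 [384. 300.  -1.]
 [384. 302.  51.]
 [371. 211.  26.]
 [376. 234.  49.]
 [384. 217.  66.]]
```

View pics/w10c.png

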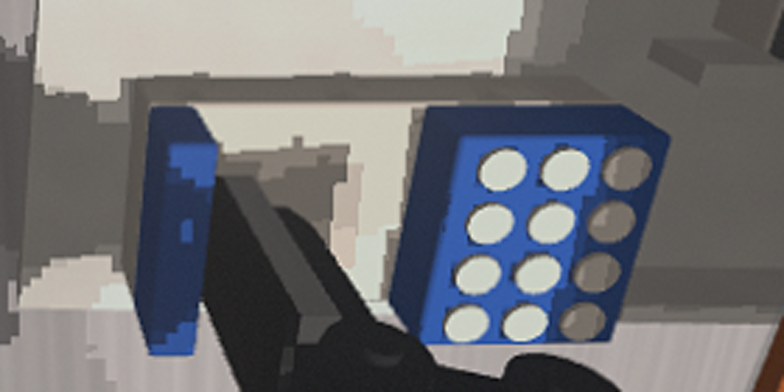

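Emit:
servo_tool(series=[[100, [0, 0, -0.02], 0], [100, [0, 0, -0.035], 0], [100, [0, 0, -0.04], 0], [100, [0, 0.02, -0.03], 0], [100, [0, 0.027, -0.01], 0], [100, [0, 0.027, 0], 0], [100, [0, 0, 0], 0]])

```text
time_s: 10.5
tcp_pos: [513.5, 194.5, 147.1]
orientation: [3.134, -0.002, 1.492]
ft_force: [0.3, 1.0, 0.0]
grip_width: 85.1
```

Run:
```python
from h import *
print(r.observe()['joint_pos'])
im,d,C=snap('wrist','w11')
```

```text
[-0.72804335  0.51698931  0.38642178  2.09116645 -0.34147332  0.58481339
 -0.17982973]
```

View pics/w11.png

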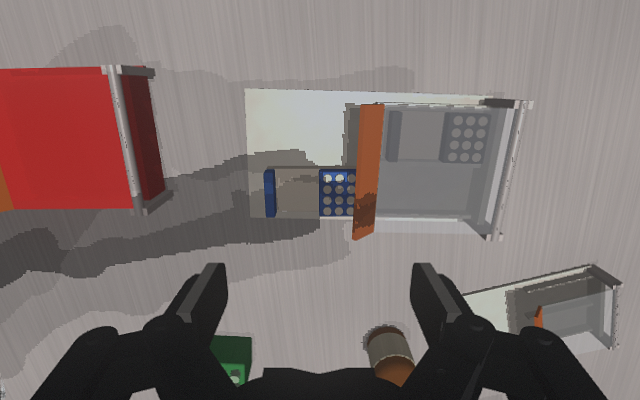

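Run:
```python
from h import *
im=cv2.imread('pics/w11.png');crop(im,250,150,400,250,5,'pics/w11c.png')
```

```text
(no output)
```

View pics/w11c.png

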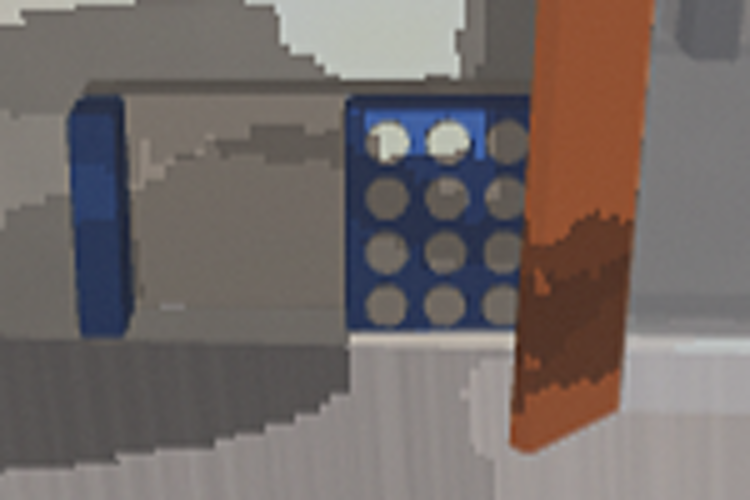

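Run:
```python
from h import *
C=loadC('w11'); R,p=pose()
f=lambda q:(q[0]/5+250-.4,q[1]/5+150-.4)
for l,z in [([(76,112),(125,112),(126,337),(81,337)],31.),([(350,112),(349,328)],29.)]:
    X=onz(C,[f(q) for q in l],z); print(X.round(1)); print('tool',((X-p)@R).round(1))
    print(X.mean(0).round(1))
D=np.linalg.inv(T2(613.4,210,-4.6))
```

```text
[[471.4 216.2  31. ]
 [479.4 215.5  31. ]
 [474.7 176.   31. ]
 [467.  176.6  31. ]]
tool [[ 18.8 -40.1 114.8]
 [ 18.8 -32.1 114.8]
 [-21.  -33.6 114.8]
 [-21.  -41.3 114.8]]
[473.1 196.1  31. ]
[[516.1 212.1  29. ]
 [513.  173.8  29. ]]
tool [[ 18.2   4.8 116.9]
 [-20.2   4.7 116.9]]
[514.6 192.9  29. ]
```

Emit:
servo_tool(series=[[100, [0, 0, 0], -7], [100, [0, 0, 0], -7], [100, [0, 0, 0], -7], [100, [0, 0, 0], -7], [100, [0, 0, 0], -7], [100, [0, 0, 0], -7], [100, [0, 0, 0], -7], [100, [0, 0, 0], -7], [100, [0, 0, 0], -7], [100, [0, 0, 0], -7], [100, [0, 0, 0], -7], [100, [0, 0, 0], -7], [100, [0, 0, 0], -6], [100, [0, 0, 0], 0]])

```text
time_s: 11.72
tcp_pos: [504.9, 193.7, 144.2]
orientation: [-3.14, -0.005, 3.068]
ft_force: [-0.1, 0.7, -0.8]
grip_width: 85.5
```

Run:
```python
from h import *
R,p=pose(); print(p,r.observe()['orientation'])
print('shift tool', R.T@(np.array([509,193.3,p[2]])-p))
im,d,C=snap('wrist','w12')
```

```text
[504.86988506 193.65515598 144.24535977] [-3.13996665 -0.00495474  3.06756504]
shift tool [-4.14501987 -0.04875322 -0.02045841]
```

View pics/w12.png

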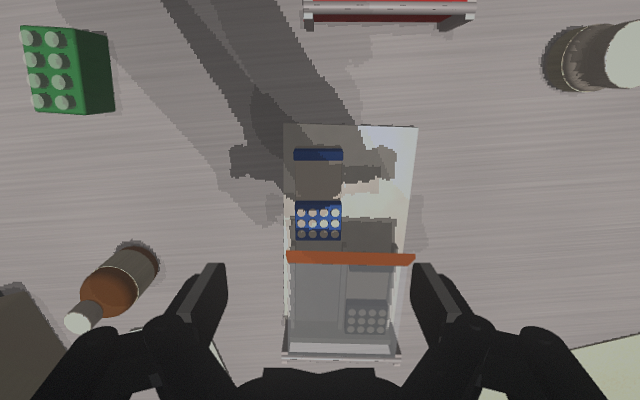

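Run:
```python
from h import *
C=loadC('w12'); R,p=pose()
im=cv2.imread('pics/w12.png');crop(im,270,130,370,255,5,'pics/w12c.png')
for q,z in [((318.5,154.5),31.),((318,207),29.)]:
    X=onz(C,[q],z)[0]; print(X.round(1),(R.T@(X-p)).round(1))
```

```text
[470.9 196.3  31. ] [ 34.    0.  113.5]
[516.1 192.5  29. ] [-11.4  -0.2 115.3]
```

View pics/w12c.png

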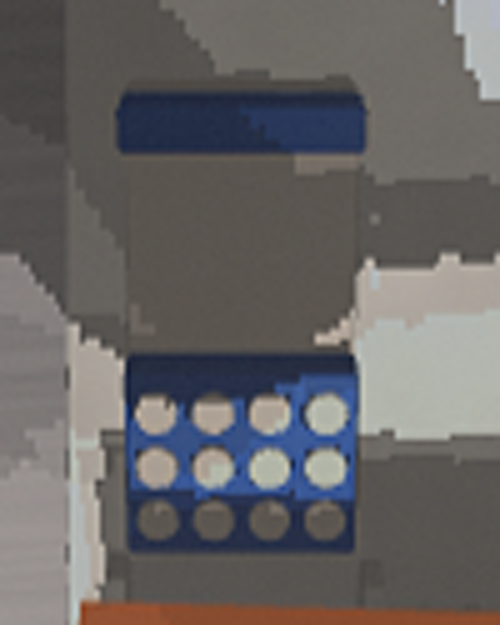

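Emit:
servo_tool(series=[[100, [-0.004, 0, 0.03], 0], [100, [0, 0, 0.035], 0], [100, [0, 0, 0.035], 0], [100, [0, 0, 0.02], 0], [100, [0, 0, 0.012], 0], [100, [0, 0, 0.006], 0], [100, [0, 0, 0], 0]])

```text
time_s: 12.35
tcp_pos: [510.7, 193.8, 6.4]
orientation: [-3.14, -0.002, 3.064]
ft_force: [-0.5, 0.2, 0.9]
grip_width: 85.6
```

Emit:
servo_tool(series=[[30, [0, 0, 0], 0], [30, [0, 0, 0], 0], [30, [0, 0, 0], 0], [30, [0, 0, 0], 0], [30, [0, 0, 0], 0], [30, [0, 0, 0], 0], [30, [0, 0, 0], 0]], squeeze=40)

```text
time_s: 12.93
tcp_pos: [512.5, 194.1, 8.7]
orientation: [3.141, 0.002, 3.065]
ft_force: [-0.9, -0.3, 5.3]
grip_width: 38.9
```

Emit:
servo_tool(series=[[30, [0, 0, -0.005], 0], [30, [0, 0, -0.015], 0], [30, [0, 0, -0.025], 0], [30, [0, 0, -0.03], 0], [30, [0, 0, -0.035], 0], [30, [0, 0, -0.03], 0], [30, [0, 0, 0], 0]])

```text
time_s: 13.52
tcp_pos: [515.3, 195.4, 153.4]
orientation: [3.136, 0.01, 3.064]
ft_force: [0.5, 0.2, -1.5]
grip_width: 38.8
```

Run:
```python
from h import *
im,d,C=snap('wrist','w13')
im,d,C=snap('scene','s13');crop(im,240,90,440,260,4,'pics/s13c.png')
```

```text
(no output)
```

View pics/w13.png

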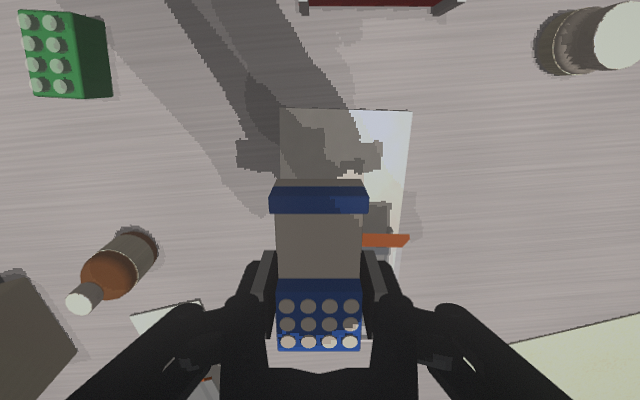

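View pics/s13c.png

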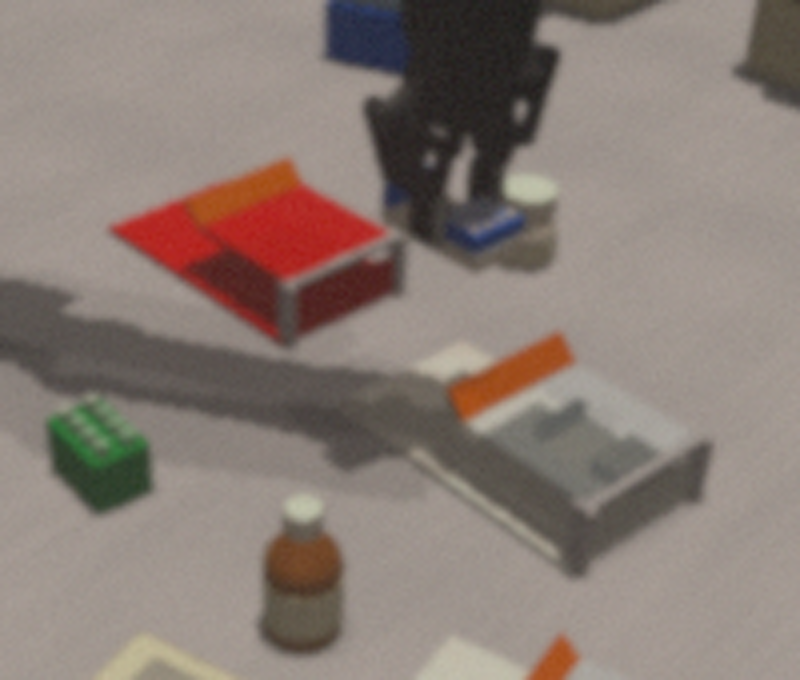

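Emit:
servo_tool(series=[[30, [-0.003, -0.015, -0.01], 0], [30, [-0.0035, -0.03, -0.02], 0], [30, [-0.0035, -0.036, -0.017], 0], [30, [-0.0035, -0.036, 0], -2], [30, [-0.0035, -0.036, 0], -2], [30, [-0.0035, -0.036, 0], -2], [30, [-0.0035, -0.036, 0], -2], [30, [-0.0035, -0.036, 0], -2], [30, [-0.0035, -0.036, 0], -2], [30, [-0.0035, -0.036, 0], -2], [30, [-0.0035, -0.036, 0], -2], [30, [0, -0.026, 0], 0], [30, [0, -0.01, 0], 0], [30, [0, 0, 0], 0], [30, [0, 0, 0], 0]])

```text
time_s: 14.87
tcp_pos: [562.5, -207.3, 192.9]
orientation: [3.139, -0.003, -2.939]
ft_force: [-0.0, -0.0, -1.3]
grip_width: 38.9
```

Run:
```python
from h import *
im,d,C=snap('wrist','w14')
im,d,C=snap('top','t14')
it=[(T2(590.5,-193.5,11.45),READ,(255,0,255))]
overlay('w14',0,0,640,400,1.2,it,'pics/o14.png')
```

```text
(no output)
```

View pics/o14.png

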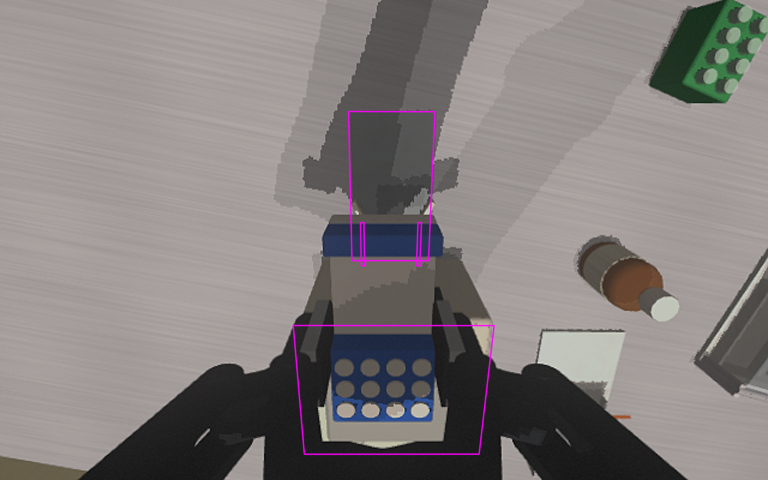

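View pics/t14.png

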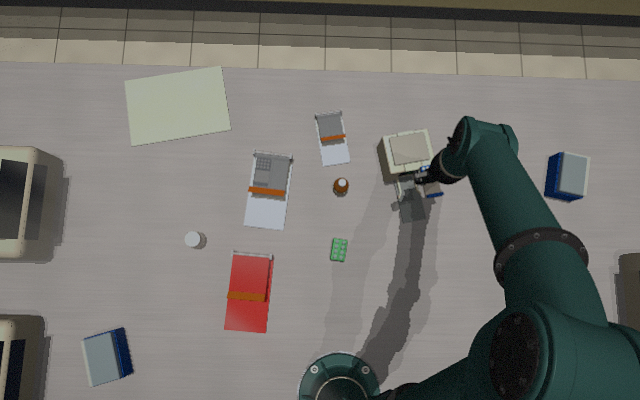

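Run:
```python
from h import *
im=cv2.imread('pics/w14.png');im=cv2.convertScaleAbs(im,alpha=1.6,beta=10);crop(im,270,80,390,190,6,'pics/w14c.png')
```

```text
(no output)
```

View pics/w14c.png

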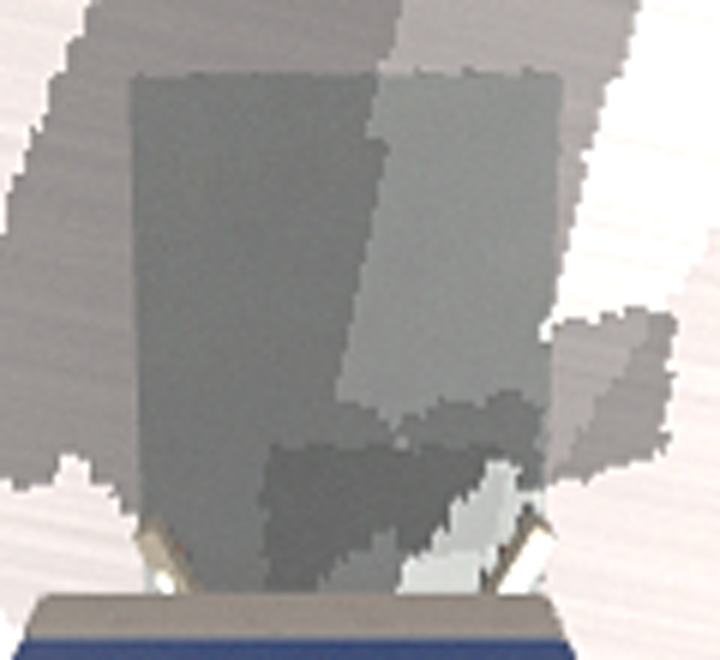

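Run:
```python
from h import *
C=loadC('w14'); s=r.observe(); R,p=pose(s)
f=lambda q:(q[0]/6+270-.42,q[1]/6+80-.42)
a=onz(C,[f((132,75)),f((561,74)),f((142,505)),f((547,490))],5.)
print(a.round(1)); print('tool',((a-p)@R).round(1), np.linalg.norm(a[0]-a[1]))
# image left = tool -y ; reader x toward tool -x
m1=(a[0]+a[1])/2; m2=(a[2]+a[3])/2
# sides
d1=a[2]-a[0]; d2=a[3]-a[1]; 
for v in (d1,d2,m2-m1): print(np.degrees(np.arctan2(v[1],v[0])).round(2))
fv=a[0]-a[1]; print('front',np.degrees(np.arctan2(fv[1],fv[0]))+90)
v=(m2-m1)[:2]; v/=np.linalg.norm(v); print('origin',m1[:2]+110*v)
# cart lip in tool
print(s['orientation'],p)
```

```text
[[ 489.  -248.1    5. ]
 [ 474.9 -180.2    5. ]
 [ 558.6 -233.9    5. ]
 [ 541.9 -165.8    5. ]]
tool [[ 80.9 -27.2 188.5]
 [ 80.8  42.2 188.7]
 [  9.9 -27.5 188.4]
 [ 12.3  42.5 188.6]] 69.38719355528876
11.54
12.09
11.81
front 11.785571246588063
origin [ 589.61380278 -191.62185691]
[ 3.13907212e+00 -1.54352704e-03 -2.93563073e+00] [ 563.00329403 -205.35919993  193.48641622]
```

Run:
```python
from h import *
im=cv2.imread('pics/w14.png');im=cv2.convertScaleAbs(im,alpha=1.8,beta=20);crop(im,255,170,385,360,4,'pics/w14d.png')
```

```text
(no output)
```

View pics/w14d.png

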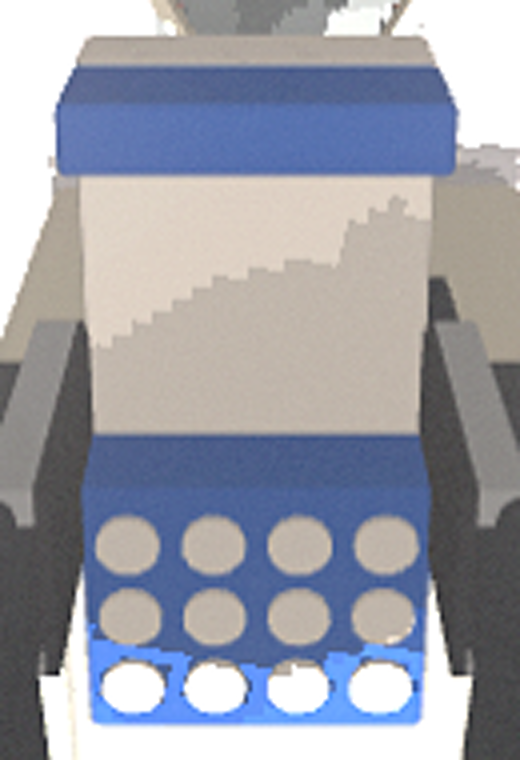

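```bash
cat > pnp.py <<'E'
from h import *
def cartpnp(obj,img):
    c=r.calibration('wrist');M=np.array(c['mount'])
    K=np.array([[c['fx'],0,c['cx']],[0,c['fy'],c['cy']],[0,0,1]]);D=np.array([c['k1'],0,0,0])
    ok,rv,tv=cv2.solvePnP(np.array(obj,float),np.array(img,float),K,D)
    q=cv2.projectPoints(np.array(obj,float),rv,tv,K,D)[0][:,0]
    T=np.eye(4);T[:3,:3]=cv2.Rodrigues(rv)[0];T[:3,3]=tv[:,0]
    return M@T,np.abs(q-img).max(0)
E
python3 - <<'E'
from pnp import *
f=lambda q:(q[0]/4+255-.375,q[1]/4+170-.375)
o=[(-40,-20,26),(-40,20,26),(-32,-20,26),(-32,20,26),(6,-20,24),(6,20,24),(40,-20,24),(40,20,24),(6,-20,12),(6,20,12),(-40,-20,0),(-40,20,0)]
i=[f(q) for q in [(57,103),(457,103),(57,175),(456,175),(83,490),(430,490),(92,723),(420,723),(96,435),(420,435),(86,37),(426,37)]]
T,e=cartpnp(o,i); print(T.round(3),e)
E
```

```text
[[-1.000e+00  1.000e-03  1.500e-02  3.215e+00]
 [ 1.000e-03  1.000e+00 -1.000e-03  6.250e-01]
 [-1.500e-02 -1.000e-03 -1.000e+00  6.010e+00]
 [ 0.000e+00  0.000e+00  0.000e+00  1.000e+00]] [1.03967551 1.39720134]
```

Emit:
servo_tool(series=[[30, [0.012, 0.003, 0], 0], [30, [0.016, 0.004, 0], 0], [30, [0.0075, 0, 0.01], 0], [30, [0, 0, 0.03], 0], [30, [0, 0, 0.035], 0], [30, [0, 0, 0.035], 0], [30, [0, 0, 0.025], 0], [30, [0, 0, 0.015], 0], [30, [0, 0, 0.01], 0], [30, [0, 0, 0], 0], [30, [0, 0, 0], 0]])

```text
time_s: 15.88
tcp_pos: [527.8, -207.3, 34.5]
orientation: [3.141, 0.0, -2.937]
ft_force: [-0.5, 0.1, -0.9]
grip_width: 38.6
```

Run:
```python
from h import *
im,d,C=snap('wrist','w15')
im,d,C=snap('scene','s15');crop(im,170,180,350,360,4,'pics/s15c.png')
it=[(T2(589.8,-192,11.7),READ,(255,0,255))]
overlay('w15',0,0,640,400,1.2,it,'pics/o15.png')
R,p=pose();print((np.linalg.inv(T2(589.8,-192,11.7))@np.r_[p,1]).round(1))
```

```text
[-63.3  -3.6  35.5   1. ]
```

View pics/o15.png

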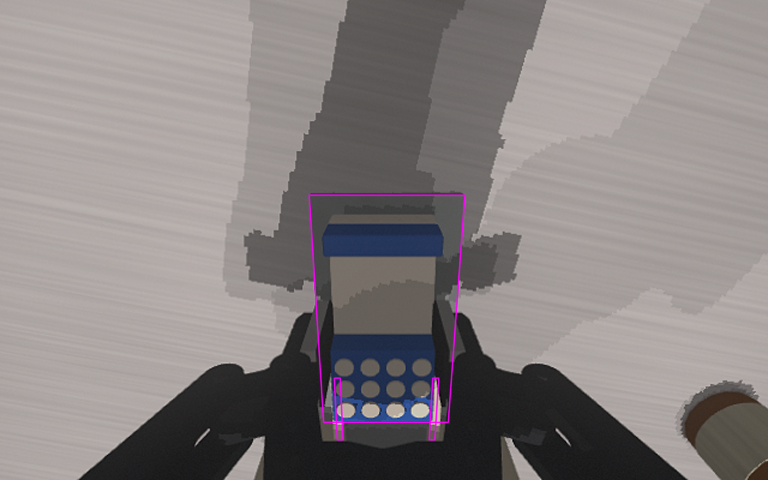

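View pics/s15c.png

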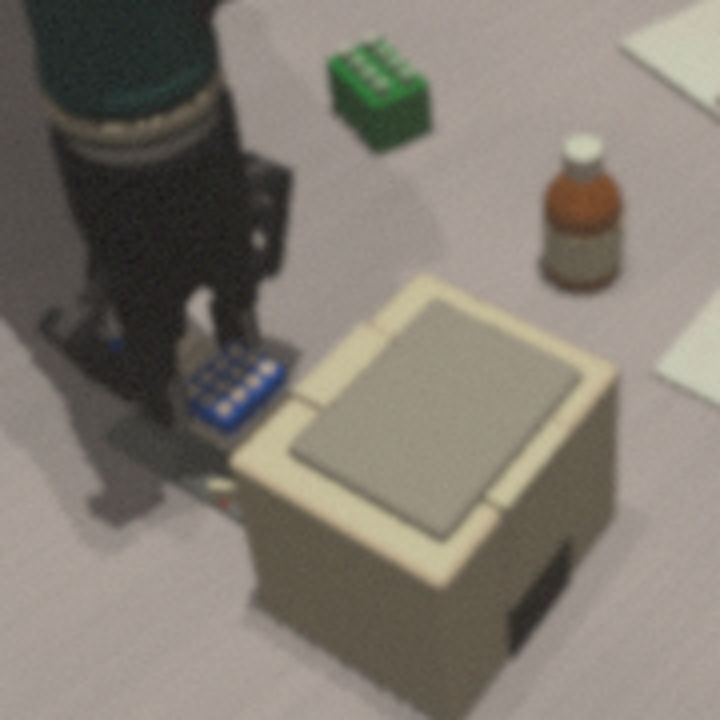

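Run:
```python
from h import *
for k in range(3):
    s=r.observe(); print(s['time_s'],s['tcp_pos'].round(2),s['orientation'].round(4),s['joint_velocities'].round(3))
im,d,C=snap('wrist','w16')
im=cv2.convertScaleAbs(im,alpha=1.8,beta=20);crop(im,230,140,410,360,3.4,'pics/w16c.png')
```

```text
15.9833 [ 528.55 -208.32   35.53] [-3.1407e+00  2.1000e-03 -2.9380e+00] [ 0.005 -0.008  0.004 -0.004 -0.001 -0.002  0.001]
15.9833 [ 528.55 -208.32   35.53] [-3.1407e+00  2.1000e-03 -2.9380e+00] [ 0.005 -0.008  0.004 -0.004 -0.001 -0.002  0.001]
15.9833 [ 528.55 -208.32   35.53] [-3.1407e+00  2.1000e-03 -2.9380e+00] [ 0.005 -0.008  0.004 -0.004 -0.001 -0.002  0.001]
```

View pics/w16c.png

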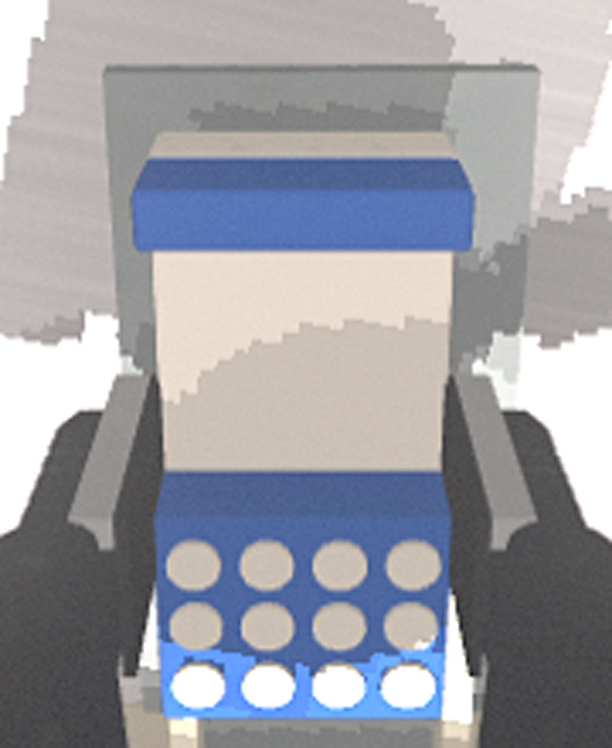

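Run:
```python
from h import *
C=loadC('w16'); R,p=pose()
f=lambda q:(q[0]/3.4+230-.35,q[1]/3.4+140-.35)
a=onz(C,[f((105,67)),f((540,67)),f((122,350)),f((522,370))],5.)
print('tool',((a-p)@R).round(1), np.linalg.norm(a[0]-a[1]))
```

```text
tool [[ 47.5 -30.6  30.6]
 [ 47.6  38.6  30.5]
 [ -2.7 -30.6  30.7]
 [ -6.5  39.4  30.7]] 69.25982959170487
```

Emit:
servo_tool(series=[[30, [0, 0.0034, 0.005], 0], [30, [0, 0, 0.008], 0], [30, [0, 0, 0.006], 0], [30, [0, 0, 0.003], 0], [30, [0, 0, 0.001], 0], [30, [0, 0, 0], 0]])

```text
time_s: 16.53
tcp_pos: [526.4, -205.4, 10.7]
orientation: [3.141, -0.001, -2.939]
ft_force: [-0.3, 0.2, -0.2]
grip_width: 39.5
```

Emit:
servo_tool(series=[[30, [0, 0, 0.001], 0], [30, [0, 0, 0.001], 0], [30, [0, 0, 0.001], 0], [30, [0, 0, 0], 0]])

```text
time_s: 16.87
tcp_pos: [527.0, -205.5, 8.7]
orientation: [-3.141, 0.0, -2.939]
ft_force: [-0.4, -0.4, 2.6]
grip_width: 38.7
```

Emit:
servo_tool(series=[[60, [0, 0, 0], 0], [60, [0, 0, 0], 0], [100, [0, 0, 0], 0], [100, [0, 0, 0], 0], [100, [0, 0, -0.01], 0], [100, [0, 0, -0.03], 0], [100, [0, 0, -0.035], 0], [100, [0, 0, -0.035], 0], [100, [0, 0, 0], 0]])

```text
time_s: 17.62
tcp_pos: [531.0, -206.8, 124.9]
orientation: [-3.136, 0.01, -2.939]
ft_force: [1.0, 0.0, 0.3]
grip_width: 85.3
```

Run:
```python
from h import *
im,d,C=snap('wrist','w17')
im=cv2.convertScaleAbs(im,alpha=1.5,beta=10);cv2.imwrite('pics/w17c.png',im)
```

```text
(no output)
```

View pics/w17c.png

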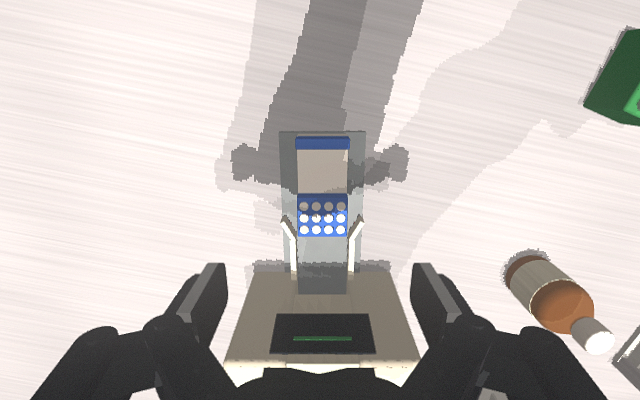

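Emit:
servo_tool(series=[[0, [0.02, 0, 0], 0], [0, [0.026, 0, 0], 0], [0, [0.02, 0, 0], 0], [0, [0.008, 0, 0], 0], [0, [0, 0, 0], 0], [0, [0, 0, 0], 0], [0, [0, 0, 0], 0]])

```text
time_s: 18.25
tcp_pos: [456.3, -220.0, 118.4]
orientation: [-3.141, 0.002, -2.938]
ft_force: [0.5, -0.6, -0.7]
grip_width: 0.7
```

Run:
```python
from h import *
R,p=pose();print(p.round(1),(-62.5+(p[0]-528.55)*.979+(p[1]+208.32)*.203).round(1))
im,d,C=snap('wrist','w18')
im=cv2.convertScaleAbs(im,alpha=1.5,beta=10);cv2.imwrite('pics/w18c.png',im)
```

```text
[ 456.3 -220.   118.4] -135.6
```

View pics/w18c.png

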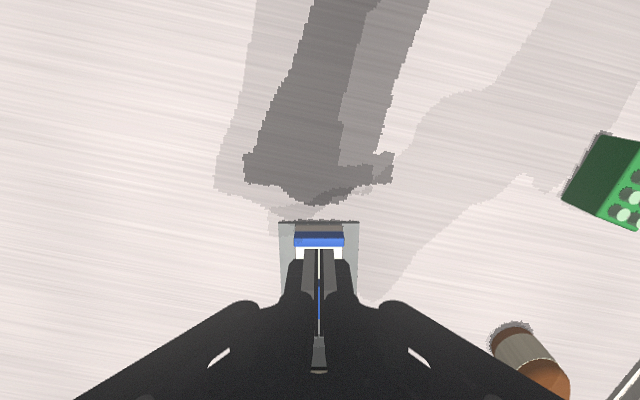

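Emit:
servo_tool(series=[[0, [0, 0, 0.03], 0], [0, [0, 0, 0.035], 0], [0, [0, 0, 0.025], 0], [0, [0, 0, 0.012], 0], [0, [0, 0, 0.006], 0], [0, [0, 0, 0], 0], [0, [0, 0, 0], 0]])

```text
time_s: 18.88
tcp_pos: [455.4, -220.1, 10.4]
orientation: [-3.141, 0.001, -2.938]
ft_force: [0.0, 0.7, -0.0]
grip_width: -0.1
```

Run:
```python
from h import *
R,p=pose();print(p.round(1),(-62.5+(p[0]-528.55)*.979+(p[1]+208.32)*.203).round(1))
im,d,C=snap('wrist','w19')
im=cv2.convertScaleAbs(im,alpha=1.5,beta=10);cv2.imwrite('pics/w19c.png',im[200:,160:480].repeat(2,0).repeat(2,1))
```

```text
[ 455.4 -220.1   10.4] -136.5
```

View pics/w19c.png

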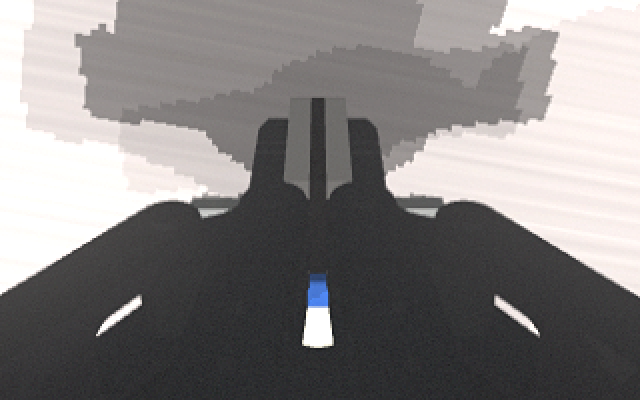

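Emit:
servo_tool(series=[[0, [-0.008, 0, 0], 0], [0, [-0.006, 0, 0], 0], [0, [-0.005, 0, 0], 0], [0, [-0.005, 0, 0], 0], [0, [-0.005, 0, 0], 0], [0, [-0.005, 0, 0], 0], [0, [-0.005, 0, 0], 0], [0, [-0.005, 0, 0], 0], [0, [0, 0, 0], 0]])

```text
time_s: 19.68
tcp_pos: [499.4, -211.0, 10.3]
orientation: [-3.141, 0.002, -2.938]
ft_force: [0.7, -0.6, 0.3]
grip_width: 0.0
```

Run:
```python
from h import *
R,p=pose();print(p.round(1),(-62.5+(p[0]-528.55)*.979+(p[1]+208.32)*.203).round(1))
im,d,C=snap('top','t20');crop(im,370,120,470,240,5,'pics/t20c.png')
im,d,C=snap('scene','s20');crop(im,170,180,350,360,4,'pics/s20c.png')
```

```text
[ 499.4 -211.    10.3] -91.6
```

View pics/t20c.png

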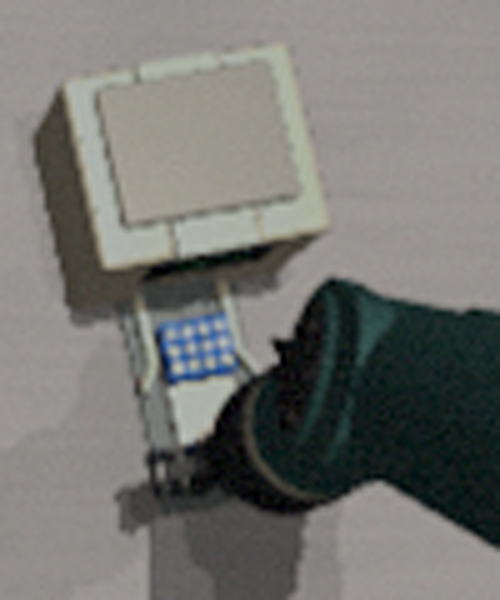

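View pics/s20c.png

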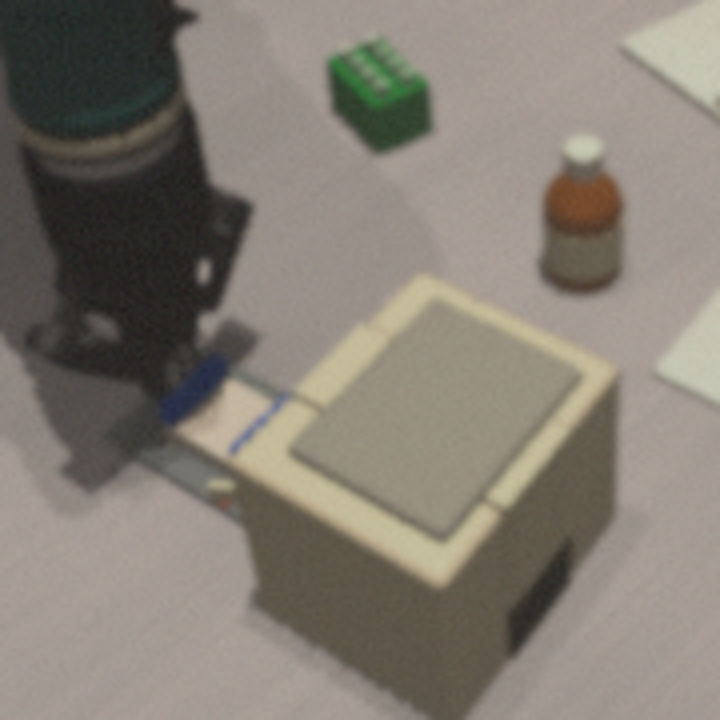

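Emit:
servo_tool(series=[[0, [-0.005, 0, 0], 0], [0, [-0.005, 0, 0], 0], [0, [-0.005, 0, 0], 0], [0, [-0.005, 0, 0], 0], [0, [-0.005, 0, 0], 0], [0, [-0.005, 0, 0], 0], [0, [-0.005, 0, 0], 0], [0, [-0.005, 0, 0], 0], [0, [0, 0, 0], 0]])

```text
time_s: 20.53
tcp_pos: [538.5, -202.9, 10.4]
orientation: [-3.141, 0.002, -2.938]
ft_force: [0.4, -0.3, 0.6]
grip_width: -0.3
```

Emit:
servo_tool(series=[[0, [-0.0015, 0, 0], 0], [0, [-0.0015, 0, 0], 0], [0, [-0.0015, 0, 0], 0], [0, [0, 0, 0], 0]])

```text
time_s: 20.87
tcp_pos: [541.0, -202.5, 10.3]
orientation: [-3.142, -0.0, -2.939]
ft_force: [-0.1, 0.1, -0.7]
grip_width: -0.2
```

Emit:
servo_tool(series=[[0, [-0.0015, 0, 0], 0], [0, [-0.0015, 0, 0], 0], [0, [-0.0015, 0, 0], 0], [0, [0, 0, 0], 0]])

```text
time_s: 21.2
tcp_pos: [546.2, -201.4, 10.4]
orientation: [-3.141, 0.001, -2.939]
ft_force: [-0.5, 0.3, -0.5]
grip_width: 0.1
```

Emit:
servo_tool(series=[[0, [-0.001, 0, 0], 0], [0, [-0.001, 0, 0], 0], [0, [-0.001, 0, 0], 0], [0, [0, 0, 0], 0]])

```text
time_s: 21.53
tcp_pos: [548.7, -200.9, 10.3]
orientation: [-3.141, 0.001, -2.939]
ft_force: [-0.3, 0.2, 0.2]
grip_width: 0.2
```

Emit:
servo_tool(series=[[0, [-0.001, 0, 0], 0], [0, [-0.001, 0, 0], 0], [0, [0, 0, 0], 0]])

```text
time_s: 21.78
tcp_pos: [550.4, -200.5, 10.3]
orientation: [3.142, -0.0, -2.939]
ft_force: [-1.2, -0.7, -0.4]
grip_width: 0.1
```

Emit:
servo_tool(series=[[0, [-0.001, 0, 0], 0], [0, [-0.001, 0, 0], 0], [0, [0, 0, 0], 0]])

```text
time_s: 22.03
tcp_pos: [550.4, -200.5, 10.2]
orientation: [3.141, -0.004, -2.94]
ft_force: [-4.1, -0.7, 3.8]
grip_width: -0.1
```

Emit:
servo_tool(series=[[0, [-0.001, 0, 0], 0], [0, [-0.001, 0, 0], 0], [0, [-0.001, 0, 0], 0], [0, [0, 0, 0], 0], [0, [0, 0, 0], 0]])

```text
time_s: 22.45
tcp_pos: [550.3, -200.4, 10.0]
orientation: [3.14, -0.009, -2.941]
ft_force: [-8.9, -2.6, 6.7]
grip_width: 0.1
```

Emit:
servo_tool(series=[[0, [0.01, 0, 0], 0], [0, [0.02, 0, 0], 0], [0, [0.03, 0, 0], 0], [0, [0.01, 0, -0.02], 0], [0, [0, 0, -0.035], 0], [0, [0, 0, -0.035], 0], [0, [0, 0, -0.03], 0], [100, [-0.03, 0, 0], 0], [100, [-0.035, 0, 0], 0], [100, [-0.03, 0, 0], 0], [100, [0, 0, 0], 0], [100, [0, 0, 0], 0], [100, [0, 0, 0], 0]])

```text
time_s: 23.53
tcp_pos: [579.8, -194.2, 130.1]
orientation: [-3.142, 0.001, -2.938]
ft_force: [0.1, -1.1, -0.3]
grip_width: 72.3
```

Run:
```python
from h import *
im,d,C=snap('wrist','w22')
im=cv2.convertScaleAbs(im,alpha=1.5,beta=10);cv2.imwrite('pics/w22c.png',im)
im,d,C=snap('scene','s22');crop(im,170,100,430,360,3,'pics/s22c.png')
```

```text
(no output)
```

View pics/w22c.png

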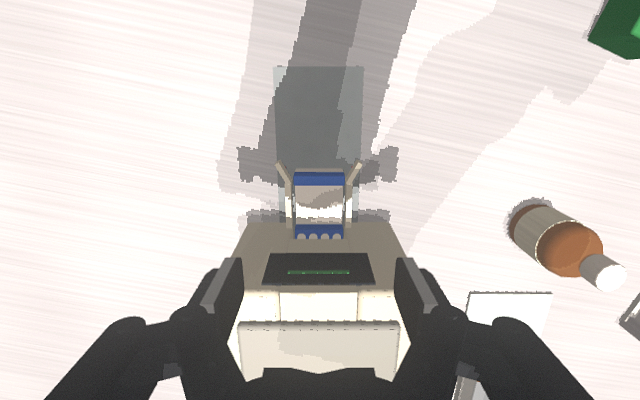

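View pics/s22c.png

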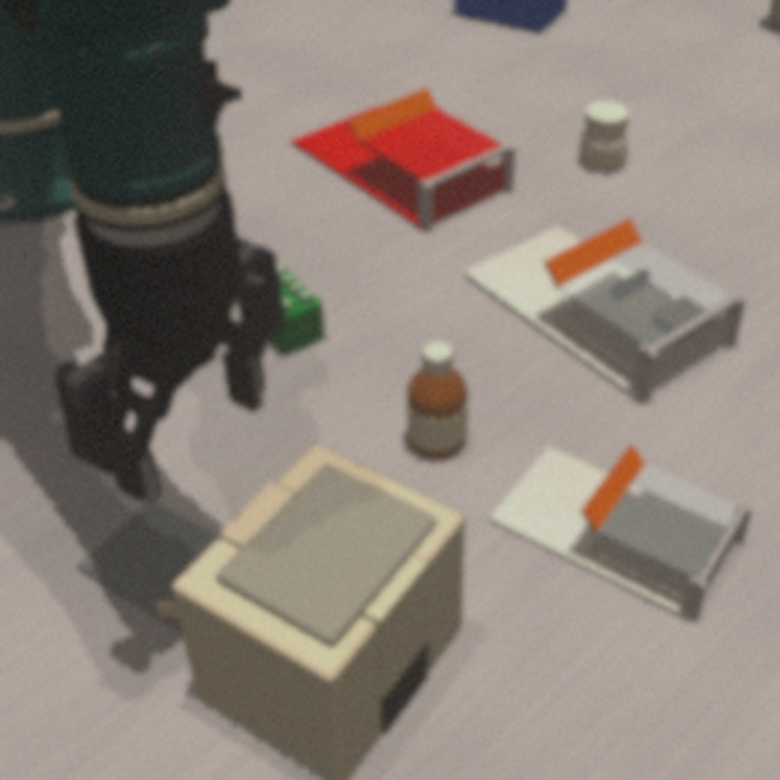

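Run:
```python
from h import *
im=cv2.imread('pics/w22.png');im=cv2.convertScaleAbs(im,alpha=1.4,beta=10);crop(im,255,55,385,250,4,'pics/w22d.png')
```

```text
(no output)
```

View pics/w22d.png

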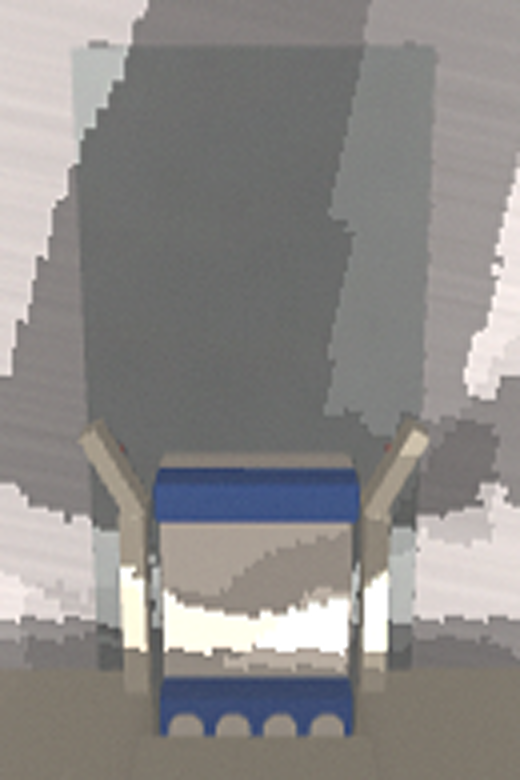

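Run:
```python
from h import *
C=loadC('w22'); R,p=pose()
f=lambda q:(q[0]/4+255-.375,q[1]/4+55-.375)
t=lambda q,z:(R.T@(onz(C,[f(q)],z)[0]-p)).round(1)
a=t((74,45),5.);b=t((436,45),5.);print('tray front',a,b)
for n,q,z in [('deck bottom front L',(162,453),5.),('R',(354,453),5.),('lip rear top L',(157,521),31.),('R',(358,521),31.),('red L',(122,447),5.),('red R',(388,447),5.)]:
    v=t(q,z); print(n,v,'reader x,y',(-110+(a[0]+b[0])/2-v[0]).round(1),(v[1]-(a[1]+b[1])/2).round(1))
```

```text
tray front [ 98.2 -34.1 125. ] [ 98.4  35.3 125. ]
deck bottom front L [ 17.9 -18.9 125. ] reader x,y -29.6 -19.5
R [ 18.   21.7 125. ] reader x,y -29.7 21.1
lip rear top L [ 10.8 -18.2  99. ] reader x,y -22.5 -18.8
R [10.9 20.8 99. ] reader x,y -22.6 20.2
red L [ 19.2 -27.3 125. ] reader x,y -30.9 -27.9
red R [ 19.4  28.8 125. ] reader x,y -31.1 28.2
```

Emit:
servo_tool(series=[[100, [0, 0, -0.02], 0], [100, [0, 0, -0.03], 0], [100, [0, 0, -0.02], 0], [100, [0, 0, 0], 0], [100, [0, 0, 0], 0], [100, [0, 0, 0], 0], [100, [0, 0, 0], 0]])

```text
time_s: 24.22
tcp_pos: [578.2, -194.5, 199.0]
orientation: [3.14, -0.003, -2.939]
ft_force: [-0.4, -0.3, 0.3]
grip_width: 85.3
```

Run:
```python
from h import *
im,d,C=snap('top','t23');crop(im,170,100,470,350,2.6,'pics/t23c.png')
```

```text
(no output)
```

View pics/t23c.png

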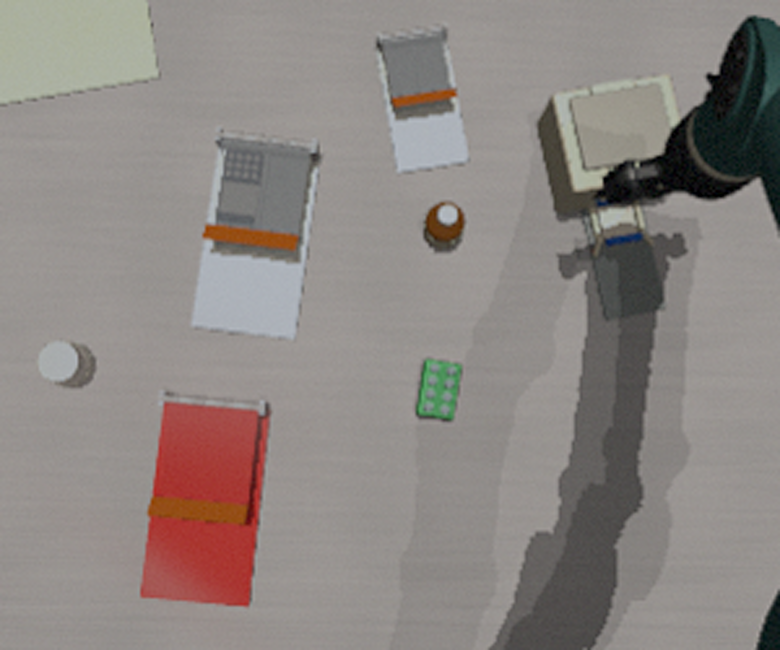

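The top view shows the flap shut with its orange bar near (250,238). The grey cartridge is still in its lane at (243,185). The bottle, rack and jar stand as before, and the blue lip shows at the reader near (624,239).

Run:
```python
from rig import r
print(r.job_done()); print(r.observe()['time_s'])
```

```text
the job is handed in; nothing more can be done
None
the job is handed in; nothing more can be done
```

The job is handed in after about 24 s of the 64 s allowed, and by my last checks every condition is met; no verdict was reported.

**What I did**
- **Flap:** I pushed its lip up with the outside of the open gripper's knuckle. It then rode on the hand while one finger hooked the blue cartridge's lip from the bay and drew it onto the apron, and it shut behind the hand. The first lift slipped under the knuckle, so I let the flap close and lifted again from 5 mm lower.
- **Cartridge:** I regripped the blue cartridge across its sides and set it on the reader's tray. Closed fingers then pushed it in until it stopped moving, with the push force rising to about 9 N, and I backed the hand off.

**Last checks**
- **Home position:** The wrist camera puts the cartridge's front edge at reader x of about -29.6 mm (home is -30) and the back of its lip at -22.5 (home is -22). Sideways it is 0.7 to 0.8 mm off centre. It looks square and flat, with its front edge within about 1.5 mm of the red marks as measured.
- **The rest:** In the final top view the flap is shut, the grey cartridge is in its lane, and the bottle, rack and jar look unmoved. The gripper is open, about 80 mm above the reader's housing, with no force on it.

**Disagreements:** The two cartridge readings differ by about 1 mm in x, which is within the 2 mm calibration and the 3.5 mm limit. While I was drawing the cartridge out, the front finger passed close to the red dispenser, with no more than about 3 N at the wrist. I did not confirm whether it touched.

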